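# Cap a lens and hold its front glass up to the inspection camera

## Task

Push the deep grey cap fully home on the steel rear end of the lens while the lens stands nose-down in its wooden cradle. Then grip the lens by its barrel, lift it out and hold it in the air with its front glass square to the small upward-looking inspection camera, centred on the camera's line of sight and 10 cm from its glass, with the cap still on. Finish still holding it there, still; do not touch the camera or its stand, and leave the other things on the desk where they are.

Things in the scene. Friction and masses are not known exactly. Their poses are not given: they have to be found in the camera images.
- lens_mid (a point): Centre of the loose black lens (round, 76 mm long, 0.2-0.4 kg). z axis: front glass to rear; it starts nose-down in the cradle, z up. From the front: rim 56 mm diameter up to 16 mm; ribbed barrel 52 mm diameter from 18 to 62 mm (grip here); flat shoulder; steel rear spigot 38 mm diameter from 62 to 76 mm, its last 4 mm tapering to 33 mm.
- lens_front (a point): Centre of the lens's front glass, across the end of the rim, lowest at the start: 38 mm from lens_mid along the lens's -z. Same axes as lens_mid; the glass faces along -z.
- cap_mid (a point): Centre of the loose grey ribbed rear cap: round, 48 mm outer diameter, narrower than the barrel, 30 mm tall, 0.04 kg, standing on the desk open side down, z up through its closed 6 mm top. Bore 42 mm diameter, 24 mm deep: 2 mm clearance all round the spigot. Fully home, its rim rests on the lens's shoulder: cap_mid is then 39 mm from lens_mid along the lens's +z, and the whole is 92 mm long.
- cradle_seat (a point): Centre of the cradle's inner floor, 10 mm above the desk. The cradle is a fixed light-wood round cup, 86 mm outer diameter, 22 mm tall, with a 61 mm wide, 12 mm deep recess in which the lens's front rim stands. The desk is at z = 0.
- camera_glass (a point): Centre of the glass of the fixed inspection camera, 86 mm above the desk: aluminium box 40 x 40 x 30 mm with a black 32 mm snout, 18 mm long, ending in the glass; dark foot 72 mm wide. z axis = line of sight, out of the glass: upward, leaning 31 degrees from vertical roughly towards the robot (yaw varies). When shown, the lens's z points the same way, its front glass 100 mm along this z.
- phone: Bystander: black phone lying flat, 146 x 71 x 9 mm. Origin under its centre.
- mug: Bystander: white mug, 80 mm wide, 88 mm tall, with a handle. Origin under its centre.
- squat_lens: Bystander: a shorter, wider black lens standing directly on the desk, 68 mm diameter, 55 mm tall. Origin under its centre.
- brush: Bystander: small cleaning brush lying on the desk, 150 mm long. Origin under its middle.
Things that resemble listed ones, but are neither listed nor needed, are in the scene too. Leave any orange look-alike of the part that bears lens_mid alone. Of the things like the part that bears cap_mid, leave any that is green; of the rest the larger one is meant.

How it is judged:
By the outcome, as a careful person would: the job done as asked, in the order asked, and still so for the second after the job is handed in, while the arm keeps its last pose, push and grip.
It also fails if it takes over 64 s, if anything falls off the work surface, if the arm or the gripper's body presses on something with over 40 N, if the wrist force passes 120 N, or if a joint passes its speed limit or range.

## Robot

A 6-joint arm with a two-finger parallel gripper is mounted at the origin on the work surface. World frame = base frame: x ahead of the robot, y to its left, z up, the work surface at z = 0. Lengths are in m, angles in rad, forces in N, time in s.
With the tool pointing down it reaches from about 0.325 to 0.9 m from the base axis. Payload 6.1 kg.
Tool frame: the origin (TCP) lies on the centre line of the jaws, within the pads' length; the fingertips stand 8 mm ahead of it and the grasp point (between the pads) lies 11 mm behind it; z points along the fingers, y is the direction in which the jaws open and shut (so a half turn about z gives the same grasp; the last joint's range is limited). The gripper opens to 87 mm and grips with 3 to 60 N. Pads are 19 mm wide; open, the fingers measure 117 mm over their backs; the gripper's body (75 mm by 190 mm) begins 51 mm behind the grasp point.
Start: joints at [1.197, 0.22, 1.526, -0, 1.395, -0.126], TCP at [0.153, 0.606, 0.231] pointing down, gripper open.
Joint ranges: [-2.98, 2.98], [-0.91, 2.08], [0.09, 2.57], [-1.24, 4.39], [0.2, 2.65], [-2.68, 2.68]. Speed limits (rad/s): [2.57, 2.57, 3.01, 3.14, 3.14, 3.14].

## Interface

Orientations are given as a rotation vector (axis times angle).
In Python, from bench import bot gives the robot as it stands.
- The arm moves only by the tool jog_arm, never from a script. Its argument "rows" is one flat list of numbers, 5 for each row, row after row: the finger opening in cm, from 0 to 8.7, then the shift along the tool's x, y, z in cm, then the turn about the tool's z in degrees. A call has 1 to 12 rows; each row shifts and turns the pose as measured when the row begins, along the tool's axes as they then stand; what a row does not reach is not made up. A row lasts 1/8 s, in which the tool goes at most 62.5 mm and 10.7 degrees, less where a joint would pass 70% of its speed; a pose out of reach is approached as far as the arm can. A call with a gripper value outside its range is refused whole. The fingers move at their own pace and stop on an object; the grip force is fixed at half the most. Time passes only in rows, so rows that do not move let the fingers close. It gives the time, the measured TCP pose, the force and the opening at its end, in the units of the state.
- bot.read_state(): the state, without advancing time (a new reading comes with each control period).
- bot.snapshot(name): name is "scene" or "top"; returns a dict with "color" (480x640x3 uint8, blue, green, red), "depth" (480x640 float32, m along the optical axis (not along the pixel's ray), 0 where there is no reading), "fx", "fy", "cx", "cy" (pixels), "R" (3x3) and "t" (3): a world point X has camera coordinates R X + t. Camera axes: x right, y down, z forward; pixel columns grow to the right and rows downward; lengths in m; the calibration is good to about 2 mm. A picture is of the moment at which its call begins.
- bot.hand_in(): hands the job in, once; it reports no verdict.
The state is a dict: "time_s": time; "qpos": joint angles; "qd": joint speeds; "effort": joint torques, N m; "ee_pos": TCP position; "eef_rot": TCP orientation; "ft_force": force on the tool from outside, world axes, zero at the start; "ft_torque": the same for the moment, N m; "gripper_width": finger opening in m.
Only numpy, scipy, OpenCV 4.12 (cv2) and the standard library are available. Lean on these libraries where they do the work, as an engineer would, in place of code of your own. Each camera call takes 0.05 s, during which the arm holds its last target.

## Working session

There is one attempt and no reset: what is moved stays moved. The work goes in short steps, Python scripts to look and compute and a tool call to move; the robot and the scene stay as the last step left them, time stands still between calls to the robot, and variables do not carry over. Pictures are saved under pics/ and viewed, and the job is handed in when it is done.

Besides the shell and the picture viewer there is one more tool, called after "Emit:" by a JSON object that holds its "op" and its "data", one argument or row to a line. jog_arm: Moves the arm, as the interface text tells. Its arguments: {"type":"object","properties":{"rows":{"type":"array","items":{"type":"number"}}},"required":["rows"]}

```bash
ls; mkdir -p pics; python3 - <<'E'
from bench import bot
import cv2,numpy as np
s=bot.read_state();print(s)
for n in("scene","top"):
    d=bot.snapshot(n);cv2.imwrite(f"pics/{n}0.png",d["color"]);np.savez(f"{n}0.npz",**d)
    print(n,d["fx"],d["fy"],d["cx"],d["cy"],d["R"],d["t"])
E
```

```text
pics
{'time_s': 0.0, 'qpos': array([ 1.19690170e+00,  2.21220860e-01,  1.52764169e+00,  9.62915102e-06,
        1.39469289e+00, -1.26063126e-01]), 'qd': array([ 0.00047112,  0.00068522, -0.00090223,  0.00092909,  0.00118956,
       -0.00081668]), 'effort': array([-9.55180731e-04, -4.94618976e+01, -3.87368274e+01,  6.97380002e-02,
        5.75123937e-02, -1.84071519e-04]), 'ee_pos': array([0.15306487, 0.60533024, 0.22942432]), 'eef_rot': array([-3.88238629e-01, -3.11701106e+00,  2.98315626e-03]), 'ft_force': array([-0.83183152,  0.4774924 ,  0.29835285]), 'ft_torque': array([-0.03201454,  0.01414397,  0.03122277]), 'gripper_width': 0.0870940329542322}
scene 458.1636423962319 458.1636423962319 320.9182658749799 246.28510981005974 [[ 0.85517372  0.51820053  0.01208805]
 [ 0.33677347 -0.53773894 -0.77292979]
 [-0.39403241  0.66506018 -0.6343764 ]] [-0.44876184 -0.11965106  1.08989907]
top 609.6996101972562 609.6996101972562 312.219660165646 235.51920142420238 [[-0.00318247 -0.99992608  0.01173521]
 [-0.99726649  0.00230727 -0.07385275]
 [ 0.07382022 -0.01193817 -0.99720011]] [-0.00879534  0.54561941  1.36734701]
```

View pics/scene0.png

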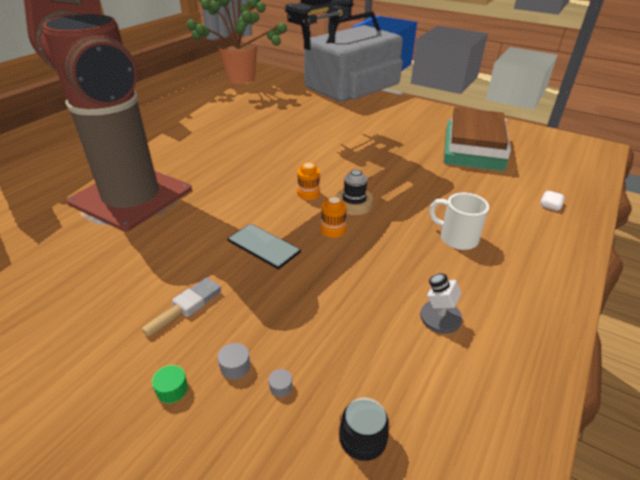

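View pics/top0.png

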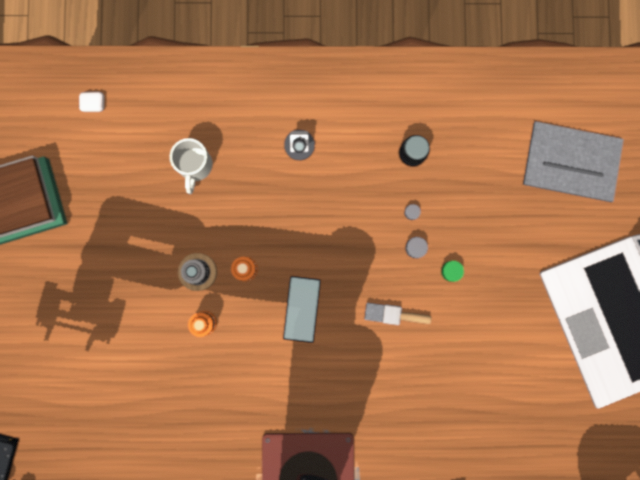

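Both views are clear. The cap is the larger grey one, at top (417,247) and scene (234,361). The black lens in its cradle is at top (195,271) and scene (355,190). The inspection camera is at top (299,145) and scene (441,300). Next I'll zoom in and measure with depth.

```bash
cat > h.py <<'E'
import numpy as np,cv2
def cloud(d):
    Z=np.asarray(d["depth"],float);v,u=np.mgrid[0:480,0:640]
    P=np.stack([(u-d["cx"])/d["fx"]*Z,(v-d["cy"])/d["fy"]*Z,Z],-1)
    return (P-d["t"])@d["R"]
def ray(d,u,v,z):
    r=d["R"].T@np.array([(u-d["cx"])/d["fx"],(v-d["cy"])/d["fy"],1]);c=-d["R"].T@d["t"]
    return c+r*(z-c[2])/r[2]
def proj(d,X):
    p=np.atleast_2d(X)@d["R"].T+d["t"];return np.c_[d["fx"]*p[:,0]/p[:,2]+d["cx"],d["fy"]*p[:,1]/p[:,2]+d["cy"]]
def load(n):return dict(np.load(n))
E
python3 - <<'E'
from h import *
T,S=load("top0.npz"),load("scene0.npz")
for n,d,boxes in(("t",T,{"lens":(195,271),"cap":(417,247),"cam":(299,145),"mug":(190,158)}),("s",S,{"lens":(355,190),"cap":(234,361),"cam":(441,300)})):
    C=cloud(d);tiles=[]
    for k,(u,v) in boxes.items():
        h=35;tiles.append(cv2.resize(d["color"][v-h:v+h,u-h:u+h],(260,260),interpolation=cv2.INTER_CUBIC))
    cv2.imwrite(f"pics/crop_{n}.png",np.hstack(tiles[:3]))
    for k,(u,v) in boxes.items():
        w=C[v-35:v+35,u-35:u+35].reshape(-1,3)
        zz=w[:,2];print(n,k,C[v,u].round(4),"zmax",np.percentile(zz,[50,99,99.8]).round(4))
        for lo,hi in((.006,.02),(.02,.028),(.028,.034),(.05,.07),(.07,.08),(.08,.1)):
            m=(zz>lo)&(zz<hi)
            if m.sum()>15: print("  ",lo,hi,m.sum(),"mean",w[m].mean(0).round(4),"min",w[m].min(0).round(4),"max",w[m].max(0).round(4))
E
```

```text
t lens [0.4647 0.2428 0.0881] zmax [3.0000e-04 8.8000e-02 1.4039e+00]
   0.006 0.02 314 mean [0.4633 0.2464 0.0152] min [0.3886 0.1815 0.006 ] max [0.5369 0.3376 0.02  ]
   0.02 0.028 336 mean [0.4652 0.2456 0.0227] min [0.4229 0.209  0.02  ] max [0.5064 0.2931 0.0279]
   0.028 0.034 21 mean [0.4659 0.2356 0.0299] min [0.4387 0.2241 0.028 ] max [0.4971 0.2689 0.0336]
   0.05 0.07 171 mean [0.4635 0.2472 0.0663] min [0.4389 0.2241 0.0501] max [0.4893 0.2777 0.07  ]
   0.07 0.08 137 mean [0.4648 0.2491 0.0728] min [0.441  0.2258 0.07  ] max [0.4889 0.2759 0.0797]
   0.08 0.1 175 mean [0.4648 0.2496 0.0857] min [0.4475 0.2326 0.0801] max [0.4821 0.267  0.0941]
t cap [ 0.5186 -0.2481  0.0241] zmax [-7.0000e-04  3.3900e-02  1.4039e+00]
   0.006 0.02 127 mean [ 0.5289 -0.2608  0.0126] min [ 0.4414 -0.3281  0.006 ] max [ 0.5999 -0.1752  0.0199]
   0.02 0.028 264 mean [ 0.5204 -0.2623  0.025 ] min [ 0.4414 -0.3254  0.02  ] max [ 0.5989 -0.2235  0.028 ]
   0.028 0.034 256 mean [ 0.5038 -0.265   0.0304] min [ 0.4436 -0.3238  0.028 ] max [ 0.598  -0.2243  0.0339]
t cam [0.7393 0.0188 0.0877] zm
[... 2035 characters left out ...]
.2303  0.0279]
   0.028 0.034 592 mean [ 0.5183 -0.2509  0.0299] min [ 0.4947 -0.2744  0.028 ] max [ 0.5413 -0.2272  0.0333]
s cam [ 0.7557 -0.0035  0.0632] zmax [6.000e-04 9.070e-02 6.043e-01]
   0.006 0.02 859 mean [0.7601 0.008  0.0115] min [ 0.7218 -0.0201  0.0062] max [0.7928 0.0491 0.02  ]
   0.02 0.028 19 mean [0.7587 0.0128 0.0239] min [0.7536 0.011  0.0202] max [0.7633 0.0162 0.0268]
   0.05 0.07 341 mean [0.7579 0.0033 0.0613] min [ 0.7305 -0.0052  0.05  ] max [0.7774 0.0381 0.0699]
   0.07 0.08 246 mean [0.7567 0.0097 0.0758] min [ 0.7244 -0.005   0.07  ] max [0.7701 0.0367 0.08  ]
   0.08 0.1 258 mean [0.7437 0.0125 0.086 ] min [ 0.7256 -0.0009  0.08  ] max [0.7636 0.0332 0.0948]
```

View pics/crop_t.png

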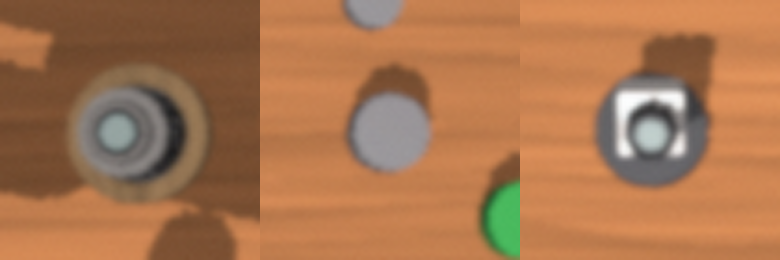

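View pics/crop_s.png

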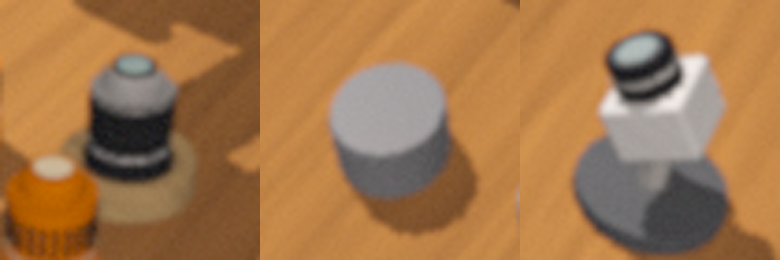

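Crops: the cap is a plain upright disc, the lens stands upright in its cradle, and the camera's square face and round glass are clear in both views. Now the precise fits.

```bash
cat > fit.py <<'E'
from h import *
T,S=load("top0.npz"),load("scene0.npz")
def tri(p,q):
    A=[];b=[]
    A=np.zeros((3,3));b=np.zeros(3)
    for d,(u,v) in((T,p),(S,q)):
        r=d["R"].T@np.array([(u-d["cx"])/d["fx"],(v-d["cy"])/d["fy"],1]);r/=np.linalg.norm(r);c=-d["R"].T@d["t"]
        M=np.eye(3)-np.outer(r,r);A+=M;b+=M@c
    return np.linalg.solve(A,b)
def blob(d,u,v,f,h=25):
    im=d["color"][v-h:v+h,u-h:u+h].astype(int);m=f(im).astype(np.uint8)
    n,l,st,c=cv2.connectedComponentsWithStats(m)
    k=min(range(1,n),key=lambda k:np.hypot(*(c[k]-h))-0.1*st[k,4]**.5)
    return c[k]+[u-h,v-h],st[k]
def circ(P):
    A=np.c_[2*P,np.ones(len(P))];s=np.linalg.lstsq(A,(P**2).sum(1),rcond=None)[0];return s[:2],np.sqrt(s[2]+s[:2]@s[:2])
if __name__=="__main__":
    sat=lambda im:im.max(-1)-im.min(-1)
    # cap
    for d,u,v in((T,417,247),(S,234,361)):
        g=lambda im:(sat(im)<30)&(im.mean(-1)>(125 if d is T else 130))
        c,st=blob(d,u,v,g,20);print("cap",c,st,"z.030",ray(d,*c,.03).round(4))
        C=cloud(d)[v-25:v+25,u-25:u+25].reshape(-1,3);m=(abs(C[:,2]-.03)<.003)
        P=C[m][:,:2];P=P[np.hypot(*(P-np.median(P,0)).T)<.03];hl=cv2.convexHull(P.astype(np.float32))[:,0];print("  hull circ",circ(hl.astype(float)))
    # lens
    for d,u,v in((T,195,271),(S,355,190)):
        C=cloud(d)[v-35:v+35,u-35:u+35].reshape(-1,3)
        for lo,hi in((.02,.024),(.0695,.074),(.083,.09)):
            P=C[(C[:,2]>lo)&(C[:,2]<hi)][:,:2];P=P[np.hypot(*(P-[.465,.247]).T)<.05]
            hl=cv2.convexHull(P.astype(np.float32))[:,0].astype(float);print("lens",lo,len(P),circ(hl),P.mean(0))
    p,st1=blob(T,193,270,lambda im:(im[...,0]>im[...,2]+5)&(im.mean(-1)>135),8)
    q,st2=blob(S,355,176,lambda im:(im[...,0]>im[...,2]+5)&(im.mean(-1)>135),8)
    print("rear glass",p,q,st1,st2,tri(p,q).round(4),ray(T,*p,.086),ray(S,*q,.086))
    p,st1=blob(T,299,146,lambda im:(sat(im)<40)&(im[...,0]>im[...,2]+5)&(im.mean(-1)>120),10)
    q,st2=blob(S,440,282,lambda im:(sat(im)<40)&(im[...,0]>im[...,2]+5)&(im.mean(-1)>120),12)
    print("cam glass",p,q,st1,st2,tri(p,q).round(4),ray(T,*p,.086),ray(S,*q,.086))
    # camera box front face : white pixels
    for d,u,v in((T,299,145),(S,443,292)):
        im=d["color"][v-30:v+30,u-30:u+30].astype(int);C=cloud(d)[v-30:v+30,u-30:u+30]
        m=(sat(im)<40)&(im.mean(-1)>190);P=C[m];P=P[(P[:,2]>.04)&(P[:,2]<.09)&(abs(P[:,0]-.755)<.05)&(abs(P[:,1]-.015)<.04)]
        best=None;rng=np.random.default_rng(0)
        for _ in range(800):
            a=P[rng.choice(len(P),3,0)];n=np.cross(a[1]-a[0],a[2]-a[0])
            if np.linalg.norm(n)<1e-9:continue
            n/=np.linalg.norm(n);n*=np.sign(n[2]);
            if not .75<n[2]<.95:continue
            k=abs((P-a[0])@n)<.0015
            if best is None or k.sum()>best.sum():best=k
        Q=P[best];c=Q.mean(0);n=np.linalg.svd(Q-c)[2][2];n*=np.sign(n[2])
        print("box",len(P),len(Q),c.round(4),n.round(3),"tilt",np.degrees(np.arccos(n[2])),"yaw",np.degrees(np.arctan2(n[1],n[0])))
    for d,u,v in((T,299,145),(S,443,310)):
        C=cloud(d)[v-35:v+35,u-35:u+35].reshape(-1,3);P=C[(C[:,2]>.007)&(C[:,2]<.013)][:,:2];P=P[np.hypot(*(P-[.757,.016]).T)<.045]
        hl=cv2.convexHull(P.astype(np.float32))[:,0].astype(float);print("foot",len(P),circ(hl))
E
python3 fit.py
```

```text
cap [416.82747604 247.15654952] [ 10  11  20  20 313] z.030 [ 0.5179 -0.2466  0.03  ]
  hull circ (array([ 0.51804105, -0.2474045 ]), np.float64(0.023010498979183325))
cap [232.80662021 355.37108014] [  4   3  31  24 574] z.030 [ 0.5188 -0.2506  0.03  ]
  hull circ (array([ 0.51788943, -0.25025668]), np.float64(0.023813391804211114))
lens 0.02 263 (array([0.46473432, 0.25076717]), np.float64(0.042021018964906294)) [0.46397887 0.24740622]
lens 0.0695 124 (array([0.46465278, 0.25061652]), np.float64(0.02532045252408184)) [0.46325484 0.24960255]
lens 0.083 136 (array([0.46490198, 0.25038638]), np.float64(0.01812013846799434)) [0.46487396 0.25034847]
lens 0.02 223 (array([0.46344505, 0.24706349]), np.float64(0.041506726435497195)) [0.47304955 0.23716497]
lens 0.0695 106 (array([0.46348249, 0.24657692]), np.float64(0.025233002652620906)) [0.46785098 0.23990528]
lens 0.083 89 (array([0.4633246 , 0.24509806]), np.float64(0.01771741567081794)) [0.46375462 0.24455394]
rear glass [191.         271.18867925] [355.66666667 172.04761905] [ 2  5  9  9 53] [ 5  3  8  3 21] [0.4632 0.2511 0.0862] [0.4643116  0.25177544 0.086     ] [0.46212986 0.2506276  0.086     ]
cam glass [298.859375 146.046875] [436.12195122 277.58536585] [ 6  6  9  9 64] [ 3  5 12  6 41] [0.7363 0.0187 0.0861] [0.73735271 0.01913974 0.086     ] [0.73532867 0.01814079 0.086     ]
box 118 49 [0.7525 0.0207 0.0724] [-0.544 -0.063  0.837] tilt 33.21898200985878 yaw -173.42935141305617
box 104 90 [0.7533 0.0112 0.0743] [-0.508 -0.013  0.861] tilt 30.521165562134833 yaw -178.5895476310003
foot 251 (array([0.75824409, 0.01899371]), np.float64(0.03501080909765475))
foot 747 (array([0.75768892, 0.01587763]), np.float64(0.03557656759582509))
```

```bash
python3 - <<'E'
from fit import *
print("scene cam pos",-S["R"].T@S["t"])
sat=lambda im:im.max(-1)-im.min(-1)
for nm,d,u,v in(("T",T,299,145),("S",S,443,292)):
    im=d["color"][v-35:v+35,u-35:u+35].astype(int);C=cloud(d)[v-35:v+35,u-35:u+35]
    m=(sat(im)<60)&(im.mean(-1)>110);P=C[m];P=P[(P[:,2]>.035)&(P[:,2]<.085)&(abs(P[:,0]-.755)<.05)&(abs(P[:,1]-.015)<.04)]
    rng=np.random.default_rng(1)
    for rnd in range(3):
        best=None
        for _ in range(1500):
            a=P[rng.choice(len(P),3,0)];n=np.cross(a[1]-a[0],a[2]-a[0])
            if np.linalg.norm(n)<1e-7:continue
            n/=np.linalg.norm(n);k=abs((P-a[0])@n)<.0015
            if best is None or k.sum()>best.sum():best=k
        Q=P[best];c=Q.mean(0);s,V=np.linalg.svd(Q-c)[1:];n=V[2]
        print(nm,len(P),len(Q),"c",c.round(4),"n",n.round(3),"sd",(s/len(Q)**.5).round(4))
        P=P[~best]
        if len(P)<15:break
    # enlarged image for edges
    big=cv2.resize(d["color"][v-20:v+20,u-20:u+20],(600,600),interpolation=cv2.INTER_CUBIC);cv2.imwrite(f"pics/cam_{nm}.png",big)
d=T;g=d["color"][110:180,264:334].astype(int)
w=((sat(g)<40)&(g.mean(-1)>170)).astype(np.uint8)
print(cv2.minAreaRect(cv2.findNonZero(w)))
# subpixel left/right/top edges of white square in top view
G=d["color"].astype(float).min(-1)
def edge_rows(rows,c0,c1,sign):
    o=[]
    for r in rows:
        p=sign*np.diff(G[r,c0:c1]);p=np.clip(p,0,None);o.append((r,(p*np.arange(c0,c1-1)).sum()/p.sum()+.5))
    return np.polyfit(*np.array(o).T,1)
print("left",edge_rows(range(137,152),283,294,1),"right",edge_rows(range(137,152),304,316,-1))
Gt=G.T
o=[]
for c in range(292,306):
    p=np.clip(np.diff(G[128:139,c]),0,None);o.append((c,(p*np.arange(10)).sum()/p.sum()))
print("top",np.polyfit(*np.array(o).T,1))
E
```

```text
scene cam pos [ 0.85352019 -0.55664088  0.60434903]
T 243 64 c [0.7537 0.0178 0.0728] n [ 0.518  0.011 -0.855] sd [0.0145 0.0133 0.0008]
T 179 48 c [0.7702 0.0211 0.0695] n [ 0.84  -0.01   0.542] sd [0.0109 0.0078 0.0007]
T 131 38 c [0.7461 0.0183 0.0791] n [-0.235 -0.186 -0.954] sd [0.015  0.011  0.0008]
S 628 263 c [ 0.7548 -0.0025  0.0591] n [-0.011  1.    -0.001] sd [0.0112 0.0081 0.0007]
S 365 185 c [0.7696 0.0163 0.0698] n [0.847 0.007 0.531] sd [0.0107 0.0087 0.0006]
S 180 87 c [0.7493 0.0091 0.0721] n [-0.515 -0.016  0.857] sd [0.0146 0.0086 0.0007]
((35.0, 32.5), (18.0, 17.0), 0.0)
left [1.61089602e-02 2.86580857e+02] right [3.46486134e-02 3.03971979e+02]
top [-0.05167091 19.64014611]
```

```bash
python3 -c "
import cv2,numpy as np
cv2.imwrite('pics/cam_b.png',cv2.resize(np.hstack([cv2.imread('pics/cam_T.png'),cv2.imread('pics/cam_S.png')]),(800,400)))"
```

```text
(no output)
```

View pics/cam_b.png

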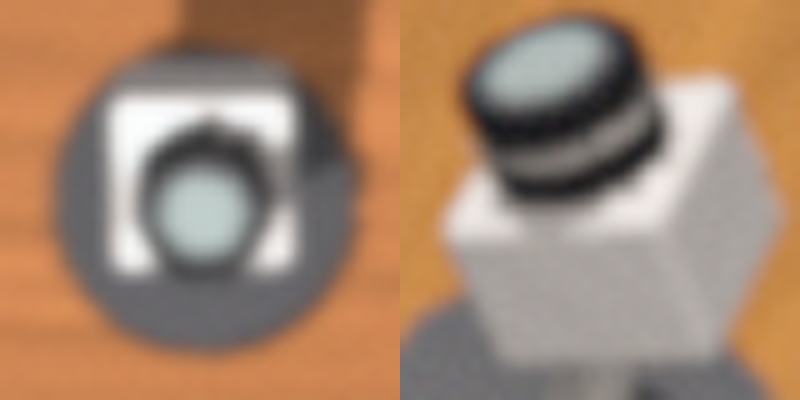

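Emit:
{"op": "jog_arm", "data": {
  "rows": [8.7, 0, 0, 0, -7.1, 8.7, 0, 0, 0, -7.1, 8.7, -2.4, -5.6, 0, 0, 8.7, -2.4, -5.6, 0, 0, 8.7, -2.4, -5.6, 0, 0, 8.7, -2.4, -5.6, 0, 0, 8.7, -2.4, -5.6, 0, 0, 8.7, -2.4, -5.6, 0, 0, 8.7, -2.4, -5.6, 0, 0, 8.7, -2.4, -5.6, 0, 0]
}}

```text
time_s: 1.35
ee_pos: [0.351, 0.1486, 0.226]
eef_rot: [0.028, -3.139, 0.013]
ft_force: [1.6, 0.4, 0.7]
gripper_width: 0.0872
```

```bash
cat > st.py <<'E'
from bench import bot
from scipy.spatial.transform import Rotation as Ro
import numpy as np,sys
np.set_printoptions(suppress=True,precision=4)
s=bot.read_state();R=Ro.from_rotvec(s["eef_rot"]).as_matrix()
print(s["time_s"],s["ee_pos"],"F",s["ft_force"],"w",s["gripper_width"]);print("q",s["qpos"]);print("R",R.tolist() if 0 else R)
if len(sys.argv)>3:
    print("tool delta cm",100*R.T@(np.array(list(map(float,sys.argv[1:4])))-s["ee_pos"]))
E
python3 st.py .518 -.249 .1
```

```text
1.35 [0.351  0.1486 0.226 ] F [1.5772 0.4153 0.7112] w 0.08715730594347677
q [ 0.1998 -0.3991  2.1126 -0.008   1.4319 -1.3875]
R [[-0.9998 -0.0177 -0.0022]
 [-0.0177  0.9998 -0.0086]
 [ 0.0023 -0.0085 -1.    ]]
tool delta cm [-16.0277 -39.9362  12.8998]
```

Emit:
{"op": "jog_arm", "data": {
  "rows": [8.7, -2, -5, 0, 1, 8.7, -2, -5, 0, 0, 8.7, -2, -5, 0, 0, 8.7, -2, -5, 0, 0, 8.7, -2, -5, 0, 0, 8.7, -2, -5, 0, 0, 8.7, -2, -5, 2, 0, 8.7, -2, -5, 4, 0, 8.7, 0, 0, 4, 0, 8.7, 0, 0, 0, 0]
}}

```text
time_s: 2.6
ee_pos: [0.5115, -0.2663, 0.1283]
eef_rot: [-0.014, -3.141, 0.011]
ft_force: [0.2, 0.5, -0.0]
gripper_width: 0.0871
```

```bash
python3 st.py .518 -.249 .1
python3 - <<'E'
from bench import bot
import cv2,numpy as np
t=[]
for n in("scene","top"):
    d=bot.snapshot(n);np.savez(f"{n}1.npz",**d);c=d["color"]
    t.append(c[280:440,150:350] if n=="scene" else c[160:320,320:520])
cv2.imwrite("pics/pre1.png",cv2.resize(np.hstack(t),(800,320),interpolation=cv2.INTER_CUBIC))
E
```

```text
2.6 [ 0.5115 -0.2663  0.1283] F [ 0.2345  0.4687 -0.0051] w 0.08711575320126597
q [-0.6131  0.1979  1.7526 -0.0066  1.1871 -2.1729]
R [[-1.      0.0086 -0.0003]
 [ 0.0086  0.9999 -0.0073]
 [ 0.0003 -0.0073 -1.    ]]
tool delta cm [-0.6405  1.7528  2.82  ]
```

View pics/pre1.png

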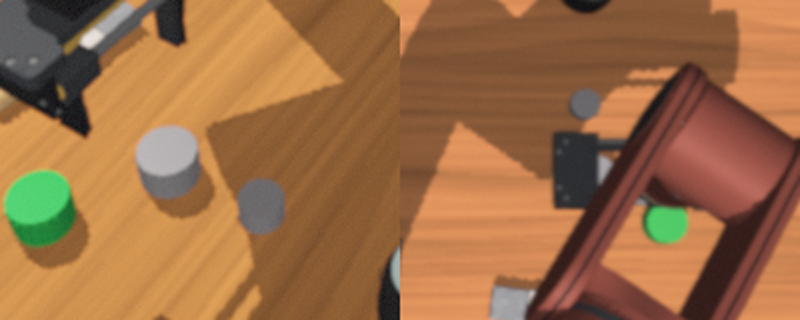

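The fingers straddle the cap with nothing else near them. I'll descend in two stages.

Emit:
{"op": "jog_arm", "data": {
  "rows": [8.7, -0.6, 1.8, 3, 0, 8.7, 0, 0, 3, 0, 8.7, 0, 0, 2.5, 0, 8.7, 0, 0, 0, 0]
}}

```text
time_s: 3.2
ee_pos: [0.5285, -0.2518, 0.0583]
eef_rot: [0.006, 3.119, -0.034]
ft_force: [0.2, 0.3, -0.4]
gripper_width: 0.0869
```

```bash
python3 st.py .518 -.249 .014
```

```text
3.2 [ 0.5285 -0.2518  0.0583] F [ 0.1979  0.3247 -0.3855] w 0.08692401736586837
q [-0.5756  0.2897  1.7904 -0.0076  1.0311 -2.1389]
R [[-0.9998  0.0039  0.022 ]
 [ 0.0034  0.9998 -0.0221]
 [-0.022  -0.022  -0.9995]]
tool delta cm [1.1477 0.3765 4.3938]
```

Emit:
{"op": "jog_arm", "data": {
  "rows": [8.7, 1.1, 0.4, 0, 0, 8.7, 0, 0, 0, 0, 8.7, 0, 0, 1, 0, 8.7, 0, 0, 1, 0, 8.7, 0, 0, 0, 0, 8.7, 0, 0, 0, 0]
}}

```text
time_s: 3.95
ee_pos: [0.5207, -0.2498, 0.043]
eef_rot: [0.005, 3.111, -0.042]
ft_force: [0.3, -0.6, -0.4]
gripper_width: 0.087
```

```bash
python3 st.py .518 -.249 .014
```

```text
3.95 [ 0.5207 -0.2498  0.043 ] F [ 0.3424 -0.5857 -0.4187] w 0.08696409890991183
q [-0.58    0.2895  1.8249 -0.0077  0.9873 -2.1437]
R [[-0.9996  0.0034  0.0298]
 [ 0.0026  0.9996 -0.0272]
 [-0.0299 -0.0271 -0.9992]]
tool delta cm [0.3615 0.1545 2.8881]
```

Emit:
{"op": "jog_arm", "data": {
  "rows": [8.7, 0.3, 0.1, 0.3, 0, 8.7, 0, 0, 0.3, 0, 8.7, 0, 0, 0.3, 0, 8.7, 0, 0, 0.3, 0, 8.7, 0, 0, 0.3, 0, 8.7, 0, 0, 0.3, 0, 8.7, 0, 0, 0, 0]
}}

```text
time_s: 4.82
ee_pos: [0.5181, -0.2492, 0.0235]
eef_rot: [0.005, 3.112, -0.042]
ft_force: [0.0, -0.5, -0.8]
gripper_width: 0.0872
```

```bash
python3 st.py .518 -.249 .014
```

```text
4.825 [ 0.5181 -0.2492  0.0235] F [ 0.0001 -0.4982 -0.8162] w 0.087154101256375
q [-0.5818  0.3153  1.8368 -0.0078  0.95   -2.1452]
R [[-0.9996  0.0034  0.0295]
 [ 0.0026  0.9996 -0.027 ]
 [-0.0296 -0.0269 -0.9992]]
tool delta cm [0.038  0.0492 0.9452]
```

Slow rows don't drift, while fast ones tilt the tool slightly. I'll test whether a fast upward row takes the tilt back out.

Emit:
{"op": "jog_arm", "data": {
  "rows": [8.7, 0, 0, -3, 0, 8.7, 0, 0, -3, 0, 8.7, 0, 0, 0, 0, 8.7, 0, 0, 0, 0]
}}

```text
time_s: 5.32
ee_pos: [0.5156, -0.2471, 0.0835]
eef_rot: [0.005, 3.113, -0.04]
ft_force: [-0.4, -0.1, 0.2]
gripper_width: 0.087
```

```bash
python3 st.py .518 -.249 .014
```

```text
5.325 [ 0.5156 -0.2471  0.0835] F [-0.3754 -0.1256  0.246 ] w 0.08701569697190259
q [-0.5811  0.2193  1.8217 -0.0073  1.063  -2.1454]
R [[-0.9996  0.0034  0.0279]
 [ 0.0027  0.9997 -0.0259]
 [-0.028  -0.0258 -0.9993]]
tool delta cm [-0.0462 -0.0072  6.9597]
```

Emit:
{"op": "jog_arm", "data": {
  "rows": [8.7, -2.5, -1.6, 0, 0, 8.7, -2.5, -1.6, 0, 0, 8.7, 0, 0, 0, 0, 8.7, 0, 0, 0, 0]
}}

```text
time_s: 5.82
ee_pos: [0.5632, -0.2777, 0.0796]
eef_rot: [0.005, 3.121, -0.033]
ft_force: [-0.5, -0.3, 0.1]
gripper_width: 0.0869
```

```bash
python3 st.py .518 -.249 .014
```

```text
5.825 [ 0.5632 -0.2777  0.0796] F [-0.5265 -0.262   0.0647] w 0.08687534474438678
q [-0.5802  0.3524  1.6639 -0.0072  1.0969 -2.1448]
R [[-0.9998  0.0032  0.0203]
 [ 0.0028  0.9998 -0.021 ]
 [-0.0204 -0.0209 -0.9996]]
tool delta cm [4.6599 2.9933 6.4081]
```

Emit:
{"op": "jog_arm", "data": {
  "rows": [8.7, 0.7, 0.45, 0.2, 0, 8.7, 0.7, 0.45, 0.2, 0, 8.7, 0.7, 0.45, 0.2, 0, 8.7, 0.7, 0.45, 0.3, 0, 8.7, 0.7, 0.45, 0.3, 0, 8.7, 0.7, 0.45, 0.3, 0, 8.7, 0.4, 0.3, 0.5, 0, 8.7, 0, 0, 0.8, 0, 8.7, 0, 0, 0.8, 0, 8.7, 0, 0, 0.8, 0, 8.7, 0, 0, 0, 0]
}}

```text
time_s: 7.2
ee_pos: [0.5123, -0.2445, 0.0295]
eef_rot: [0.004, 3.124, -0.03]
ft_force: [-0.9, 0.5, -0.3]
gripper_width: 0.0873
```

```bash
python3 st.py .518 -.249 .014
```

```text
7.2 [ 0.5123 -0.2445  0.0295] F [-0.8971  0.4518 -0.2623] w 0.08731862131593919
q [-0.5805  0.3002  1.842  -0.0077  0.9743 -2.1443]
R [[-0.9998  0.0029  0.0176]
 [ 0.0026  0.9998 -0.0191]
 [-0.0176 -0.0191 -0.9997]]
tool delta cm [-0.5427 -0.4161  1.5666]
```

Emit:
{"op": "jog_arm", "data": {
  "rows": [8.7, -0.3, -0.2, 0.3, 0, 8.7, -0.3, -0.2, 0.4, 0, 8.7, 0, 0, 0.4, 0, 8.7, 0, 0, 0.4, 0, 8.7, 0, 0, 0, 0]
}}

```text
time_s: 7.82
ee_pos: [0.5197, -0.2496, 0.014]
eef_rot: [0.004, 3.123, -0.031]
ft_force: [-0.0, 0.4, 0.3]
gripper_width: 0.0871
```

```bash
python3 st.py .518 -.249 .014
```

```text
7.825 [ 0.5197 -0.2496  0.014 ] F [-0.0346  0.4016  0.3433] w 0.0870755336218255
q [-0.5808  0.3427  1.8227 -0.0078  0.95   -2.1444]
R [[-0.9998  0.003   0.0184]
 [ 0.0026  0.9998 -0.0197]
 [-0.0185 -0.0196 -0.9996]]
tool delta cm [ 0.1675  0.0612 -0.0051]
```

Emit:
{"op": "jog_arm", "data": {
  "rows": [8.7, 0.2, 0.1, 0, 0, 3, 0, 0, 0, 0, 3, 0, 0, 0, 0, 3, 0, 0, 0, 0, 3, 0, 0, 0, 0, 3, 0, 0, 0, 0, 3, 0, 0, 0, 0]
}}

```text
time_s: 8.7
ee_pos: [0.5178, -0.2487, 0.0145]
eef_rot: [0.004, 3.122, -0.031]
ft_force: [-0.7, -0.6, -1.0]
gripper_width: 0.0463
```

```bash
python3 st.py .518 -.249 .014
```

```text
8.7 [ 0.5178 -0.2487  0.0145] F [-0.6927 -0.5576 -1.0298] w 0.04626560340684922
q [-0.5812  0.337   1.829  -0.0078  0.9484 -2.1449]
R [[-0.9998  0.0029  0.0192]
 [ 0.0025  0.9998 -0.0202]
 [-0.0193 -0.0201 -0.9996]]
tool delta cm [-0.019  -0.0328  0.0544]
```

Emit:
{"op": "jog_arm", "data": {
  "rows": [3, 0, 0, -1, 0, 3, 0, 0, -3, 0, 3, 0, 0, -4, 0, 3, 0, 0, -4, 0, 3, 0, 0, -2, 0, 3, 0, 0, 0, 0, 3, 0, 0, 0, 0]
}}

```text
time_s: 9.57
ee_pos: [0.5145, -0.2454, 0.1608]
eef_rot: [0.004, 3.122, -0.032]
ft_force: [0.3, -0.8, 0.0]
gripper_width: 0.0461
```

```bash
python3 st.py .464 .248 .18
```

```text
9.575 [ 0.5145 -0.2454  0.1608] F [ 0.3304 -0.7783  0.043 ] w 0.04607858137205236
q [-0.5796  0.1297  1.7647 -0.0068  1.22   -2.1454]
R [[-0.9998  0.0029  0.0192]
 [ 0.0025  0.9998 -0.0202]
 [-0.0192 -0.0202 -0.9996]]
tool delta cm [ 5.1389 49.2782 -3.011 ]
```

Emit:
{"op": "jog_arm", "data": {
  "rows": [3, 0.4, 2, 0, 0, 3, 0.4, 4.5, 0, 0, 3, 0.5, 5, 0, 0, 3, 0.5, 5, 0, 0, 3, 0.5, 5, 0, 0, 3, 0.5, 5, 0, 0, 3, 0.5, 5, 0, 0, 3, 0.5, 5, 0, 0, 3, 0.5, 4, 0, 0, 3, 0.2, 2, 0, 0, 3, 0, 0, 0, 0, 3, 0, 0, 0, 0]
}}

```text
time_s: 11.08
ee_pos: [0.4517, 0.2015, 0.137]
eef_rot: [-0.0, -3.133, 0.024]
ft_force: [0.2, 0.4, -0.9]
gripper_width: 0.0464
```

```bash
python3 st.py .464 .248 .13
python3 - <<'E'
from bench import bot
import cv2,numpy as np
t=[]
d=bot.snapshot("scene");np.savez("scene2.npz",**d);c=d["color"]
cv2.imwrite("pics/s2.png",cv2.resize(c[60:270,230:510],(800,600),interpolation=cv2.INTER_CUBIC))
E
```

```text
11.075 [0.4517 0.2015 0.137 ] F [ 0.2214  0.4227 -0.8598] w 0.046416797922656905
q [ 0.2686  0.0083  1.9409 -0.0136  1.2044 -1.2971]
R [[-1.      0.0001 -0.0082]
 [ 0.0002  0.9999 -0.0155]
 [ 0.0082 -0.0155 -0.9998]]
tool delta cm [-1.2341  4.6647  0.6209]
```

View pics/s2.png

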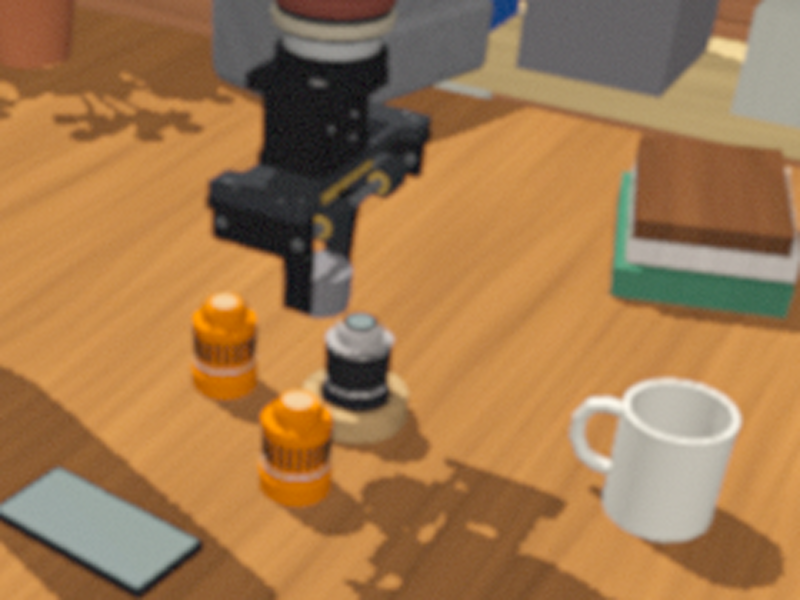

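The cap is held, with its rim about 35 mm above the lens. Next I'll align over the lens.

Emit:
{"op": "jog_arm", "data": {
  "rows": [3, -0.2, 0.8, 0, 0, 3, -0.2, 0.8, 0, 0, 3, -0.2, 0.8, 0, 0, 3, -0.2, 0.8, 0, 0, 3, -0.2, 0.7, 0, 0, 3, -0.1, 0.5, 0, 0, 3, 0, 0, 0, 0, 3, 0, 0, 0, 0]
}}

```text
time_s: 12.12
ee_pos: [0.4644, 0.2467, 0.1361]
eef_rot: [-0.006, -3.133, 0.024]
ft_force: [1.1, 0.3, 0.2]
gripper_width: 0.0468
```

```bash
python3 st.py .464 .248 .115
python3 - <<'E'
from bench import bot
import cv2,numpy as np
for n in("scene","top"):
    d=bot.snapshot(n);np.savez(n+"3.npz",**d);c=d["color"]
    a=c[60:270,230:510] if n=="scene" else c[190:340,100:300]
    cv2.imwrite(f"pics/{n}3.png",cv2.resize(a,(800,600),interpolation=cv2.INTER_CUBIC))
E
```

```text
12.125 [0.4644 0.2467 0.1361] F [1.0804 0.2625 0.2035] w 0.04676964209910136
q [ 0.3458  0.0852  1.8628 -0.0126  1.2066 -1.2165]
R [[-1.      0.0039 -0.0083]
 [ 0.004   0.9999 -0.0155]
 [ 0.0082 -0.0155 -0.9998]]
tool delta cm [0.0253 0.1641 2.1102]
```

View pics/scene3.png

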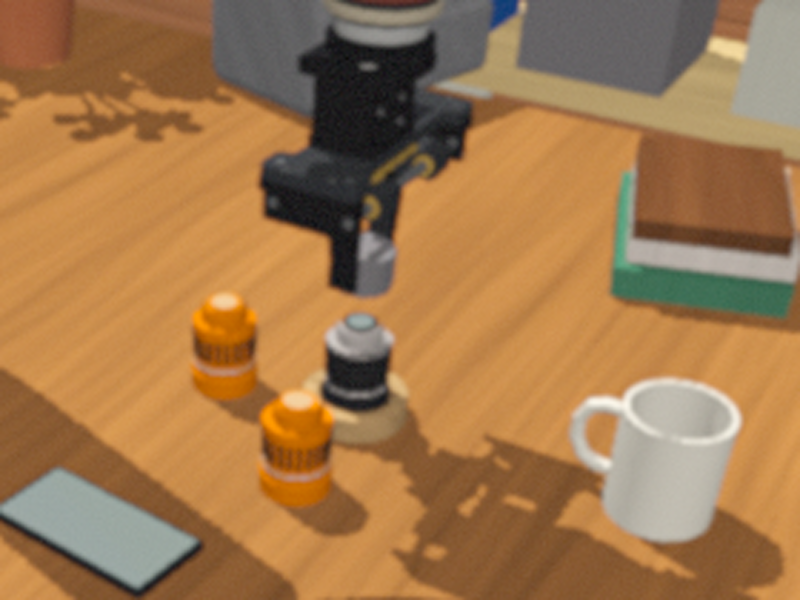

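```bash
python3 - <<'E'
from h import *
from scipy.optimize import least_squares
d=load("scene3.npz");C=cloud(d);im=d["color"].astype(int)
def f(m,r,x0):
    P=C[m][:,:2];s=least_squares(lambda c:np.hypot(*(P-c).T)-r,x0,loss="soft_l1",f_scale=.001);return len(P),s.x.round(4),np.abs(s.fun).mean().round(4)
near=np.hypot(C[...,0]-.464,C[...,1]-.248)<.045
z=C[...,2];grey=(im.mean(-1)>75)&((im.max(-1)-im.min(-1))<30)
for a,b in((.112,.118),(.118,.126),(.126,.134),(.134,.14)):
    m=near&grey&(z>a)&(z<b)
    if m.sum()>8:print("cap",a,f(m,.024,[.464,.248]))
print("grey z range",np.percentile(z[near&grey&(z>.1)],[1,5,95,99]))
for a,b in((.04,.055),(.055,.068)):print("barrel",a,f(near&(z>a)&(z<b),.026,[.464,.248]))
E
```

```text
cap 0.126 (35, array([0.463 , 0.2452]), np.float64(0.0009))
cap 0.134 (30, array([0.4638, 0.2461]), np.float64(0.001))
grey z range [0.12675657 0.13373199 0.34650831 0.37695116]
barrel 0.04 (130, array([0.4622, 0.2486]), np.float64(0.0011))
barrel 0.055 (120, array([0.4621, 0.2488]), np.float64(0.0011))
```

Emit:
{"op": "jog_arm", "data": {
  "rows": [3, 0.1, 0.3, 0.4, 0, 3, 0, 0, 0.6, 0, 3, 0, 0, 0.6, 0, 3, 0, 0, 0.6, 0, 3, 0, 0, 0.3, 0, 3, 0, 0, 0, 0]
}}

```text
time_s: 12.98
ee_pos: [0.4626, 0.2488, 0.1087]
eef_rot: [-0.008, -3.132, 0.025]
ft_force: [-1.2, -0.1, -0.9]
gripper_width: 0.0466
```

```bash
python3 st.py .463 .2497 .0865
```

```text
12.975 [0.4626 0.2488 0.1087] F [-1.1561 -0.055  -0.8525] w 0.04663011526537621
q [ 0.3507  0.1194  1.8825 -0.0128  1.154  -1.21  ]
R [[-0.9999  0.0047 -0.0094]
 [ 0.0049  0.9999 -0.0159]
 [ 0.0093 -0.0159 -0.9998]]
tool delta cm [-0.0555  0.1255  2.2165]
```

Emit:
{"op": "jog_arm", "data": {
  "rows": [3, 0, 0.1, 0.5, 0, 3, 0, 0, 0.5, 0, 3, 0, 0, 0.4, 0, 3, 0, 0, 0, 0]
}}

```text
time_s: 13.48
ee_pos: [0.4627, 0.2497, 0.0939]
eef_rot: [-0.007, -3.133, 0.025]
ft_force: [0.3, 0.3, -0.3]
gripper_width: 0.0466
```

```bash
python3 st.py .463 .2497 .0865
```

```text
13.475 [0.4627 0.2497 0.0939] F [ 0.3258  0.3219 -0.3496] w 0.04658571189002121
q [ 0.3524  0.1404  1.8905 -0.0129  1.1245 -1.208 ]
R [[-0.9999  0.0047 -0.0089]
 [ 0.0048  0.9999 -0.0157]
 [ 0.0088 -0.0158 -0.9998]]
tool delta cm [-0.0358  0.0101  0.7387]
```

The rim is below the spigot's top with no contact force, so the cap is threading on. I'll keep going down.

Emit:
{"op": "jog_arm", "data": {
  "rows": [3, 0, 0, 0.4, 0, 3, 0, 0, 0.4, 0, 3, 0, 0, 0.2, 0, 3, 0, 0, 0.2, 0]
}}

```text
time_s: 13.98
ee_pos: [0.4647, 0.2499, 0.0869]
eef_rot: [-0.007, -3.136, 0.025]
ft_force: [-6.1, -2.5, 16.5]
gripper_width: 0.0465
```

```bash
python3 st.py .463 .2497 .0865
```

```text
13.975 [0.4647 0.2499 0.0869] F [-6.0505 -2.5133 16.5194] w 0.04646445527988588
q [ 0.3522  0.1521  1.8922 -0.0145  1.1078 -1.2077]
R [[-1.      0.0043 -0.0054]
 [ 0.0044  0.9999 -0.0158]
 [ 0.0053 -0.0158 -0.9999]]
tool delta cm [ 0.1714 -0.0199  0.042 ]
```

Emit:
{"op": "jog_arm", "data": {
  "rows": [3, 0, 0, 0.3, 0, 3, 0, 0, 0.3, 0]
}}

```text
time_s: 14.22
ee_pos: [0.4663, 0.2503, 0.0872]
eef_rot: [-0.006, -3.139, 0.025]
ft_force: [-9.8, -3.2, 24.0]
gripper_width: 0.0463
```

```bash
python3 st.py .463 .2497 .0865
```

```text
14.225 [0.4663 0.2503 0.0872] F [-9.7926 -3.2089 23.9551] w 0.046268973958892616
q [ 0.3524  0.1536  1.8899 -0.0155  1.1064 -1.2076]
R [[-1.      0.0038 -0.003 ]
 [ 0.0039  0.9999 -0.0159]
 [ 0.0029 -0.0159 -0.9999]]
tool delta cm [ 0.3267 -0.0561  0.0716]
```

Emit:
{"op": "jog_arm", "data": {
  "rows": [8.7, 0, 0, 0, 0, 8.7, 0, 0, 0, 0, 8.7, 0, 0, 0, 0, 8.7, 0, 0, 0, 0, 8.7, 0, 0, -0.5, 0, 8.7, 0, 0, -0.5, 0, 8.7, 0, 0, -0.5, 0, 8.7, 0, 0, 0, 0]
}}

```text
time_s: 15.22
ee_pos: [0.4666, 0.2506, 0.1033]
eef_rot: [-0.006, -3.139, 0.024]
ft_force: [-0.3, -0.3, -0.3]
gripper_width: 0.0869
```

```bash
python3 st.py .463 .2497 .0865
python3 - <<'E'
from bench import bot
from h import *
from scipy.optimize import least_squares
d=bot.snapshot("scene");np.savez("scene4.npz",**d);c=d["color"]
cv2.imwrite("pics/scene4.png",cv2.resize(c[110:230,290:450],(800,600),interpolation=cv2.INTER_CUBIC))
C=cloud(d);im=c.astype(int);z=C[...,2]
near=np.hypot(C[...,0]-.464,C[...,1]-.248)<.035
def f(m,r):
    P=C[m][:,:2];s=least_squares(lambda c:np.hypot(*(P-c).T)-r,[.464,.248],loss="soft_l1",f_scale=.001);return len(P),s.x.round(4)
print("cap",f(near&(z>.078)&(z<.097),.024),"barrel",f(near&(z>.04)&(z<.066),.026))
m=near&(z>.095)&(z<.11);print("top face z",m.sum(),np.percentile(z[m],[10,50,90]))
E
```

```text
15.225 [0.4666 0.2506 0.1033] F [-0.2969 -0.2901 -0.2775] w 0.0868831407101591
q [ 0.3527  0.1317  1.8801 -0.0153  1.1373 -1.2077]
R [[-1.      0.0039 -0.0023]
 [ 0.004   0.9999 -0.0156]
 [ 0.0022 -0.0156 -0.9999]]
tool delta cm [ 0.3581 -0.0633  1.6842]
cap (112, array([0.4611, 0.248 ])) barrel (236, array([0.4623, 0.2486]))
top face z 166 [0.0976322  0.10166542 0.10325234]
```

View pics/scene4.png

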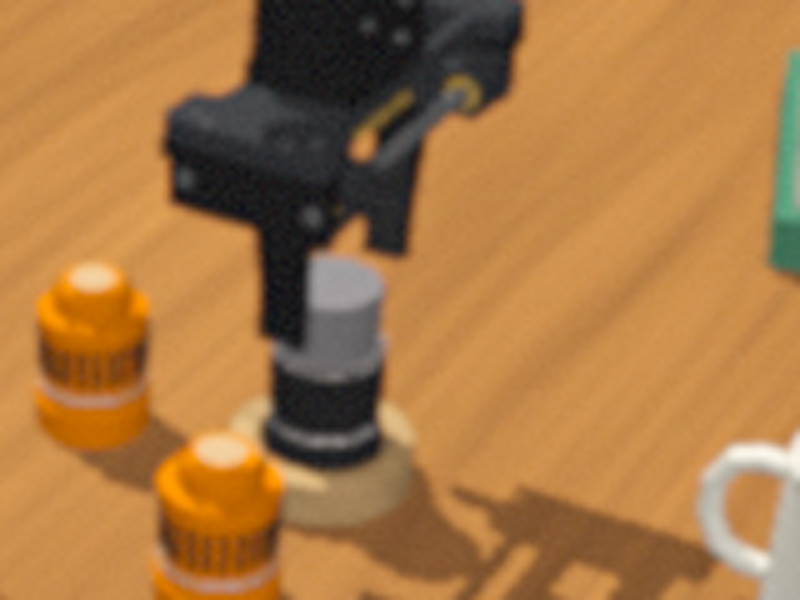

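The cap is home: its top reads z ≈ 0.102 and its rim sits on the shoulder, centred to about 1 mm. Next I'll grip the barrel.

Emit:
{"op": "jog_arm", "data": {
  "rows": [8.7, 0.3, -0.1, 0.5, 0, 8.7, 0, 0, 0.6, 0, 8.7, 0, 0, 0.6, 0, 8.7, 0, 0, 0.6, 0, 8.7, 0, 0, 0.6, 0, 8.7, 0, 0, 0.6, 0, 8.7, 0, 0, 0.6, 0, 8.7, 0, 0, 0.5, 0, 8.7, 0, 0, 0, 0]
}}

```text
time_s: 16.4
ee_pos: [0.462, 0.2483, 0.0524]
eef_rot: [-0.006, -3.136, 0.026]
ft_force: [-0.0, 1.0, -0.4]
gripper_width: 0.0871
```

```bash
python3 st.py .4633 .2497 .049
```

```text
16.4 [0.462  0.2483 0.0524] F [-0.0198  1.047  -0.4327] w 0.08705868685474236
q [ 0.3516  0.1975  1.9159 -0.0161  1.0387 -1.207 ]
R [[-1.      0.0039 -0.0051]
 [ 0.004   0.9999 -0.0166]
 [ 0.005  -0.0166 -0.9998]]
tool delta cm [-0.1306  0.149   0.3359]
```

Emit:
{"op": "jog_arm", "data": {
  "rows": [8.7, -0.1, 0.15, 0.3, 0, 8.7, 0, 0, 0, 0, 3, 0, 0, 0, 0, 3, 0, 0, 0, 0, 3, 0, 0, 0, 0, 3, 0, 0, 0, 0, 3, 0, 0, 0, 0, 3, 0, 0, 0, 0]
}}

```text
time_s: 17.4
ee_pos: [0.4638, 0.2502, 0.0501]
eef_rot: [-0.006, -3.138, 0.025]
ft_force: [-1.0, 0.3, -0.6]
gripper_width: 0.0515
```

```bash
python3 st.py .4633 .2497 .049
```

```text
17.4 [0.4638 0.2502 0.0501] F [-0.9718  0.2969 -0.5637] w 0.05154550634627635
q [ 0.3537  0.2054  1.9119 -0.0159  1.033  -1.2048]
R [[-1.      0.004  -0.0034]
 [ 0.004   0.9999 -0.0158]
 [ 0.0033 -0.0158 -0.9999]]
tool delta cm [ 0.0508 -0.048   0.1062]
```

Emit:
{"op": "jog_arm", "data": {
  "rows": [3, 0, 0, -0.5, 0, 3, 0, 0, -1, 0, 3, 0, 0, -2, 0, 3, 0, 0, -3, 0, 3, 0, 0, -4, 0, 3, 0, 0, -4, 0, 3, 0, 0, -4, 0, 3, 0, 0, -2, 0, 3, 0, 0, 0, 0, 3, 0, 0, 0, 0]
}}

```text
time_s: 18.65
ee_pos: [0.461, 0.2522, 0.2612]
eef_rot: [-0.006, -3.131, 0.029]
ft_force: [-1.1, 0.1, -3.4]
gripper_width: 0.0515
```

```bash
python3 st.py .80 .01 .25
python3 - <<'E'
from bench import bot
from h import *
d=bot.snapshot("scene");c=d["color"]
cv2.imwrite("pics/scene5.png",cv2.resize(c[60:270,230:510],(800,600),interpolation=cv2.INTER_CUBIC))
E
```

```text
18.65 [0.461  0.2522 0.2612] F [-1.1468  0.1313 -3.3965] w 0.05151507929134927
q [ 0.3593 -0.0235  1.7315 -0.014   1.4499 -1.2058]
R [[-0.9999  0.0038 -0.0104]
 [ 0.004   0.9998 -0.0187]
 [ 0.0104 -0.0188 -0.9998]]
tool delta cm [-34.0064 -24.0639   1.2155]
```

View pics/scene5.png

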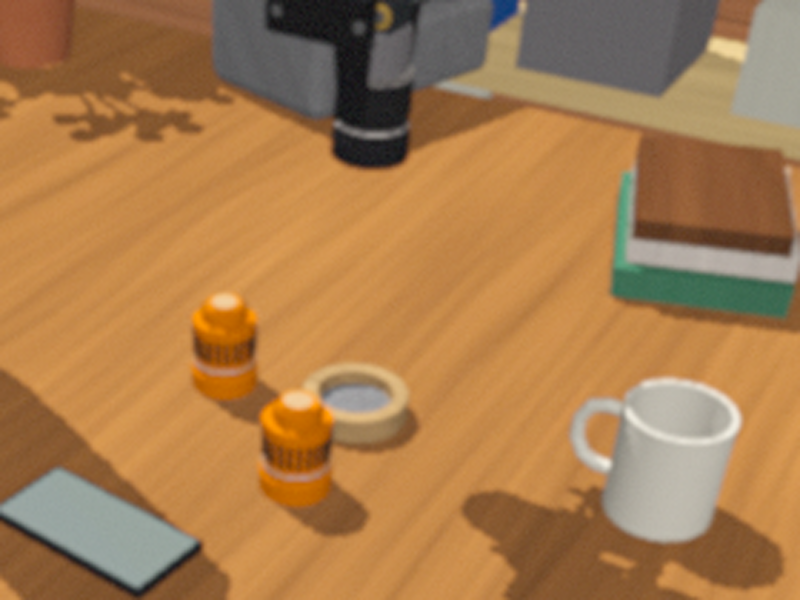

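The lens is lifted with the cap on. Next I'll move in front of the camera's azimuth and outward, watching the tilt as I get near the reach limit.

Emit:
{"op": "jog_arm", "data": {
  "rows": [3, -1, -2, 0, 0, 3, -2, -3, 0, 0, 3, -2, -3, 0, 0, 3, -2, -3, 0, 0, 3, -2, -3, 0, 0, 3, -3, -3, 0, 0, 3, -3, -3, 0, 0, 3, -3, -3, 0, 0, 3, -4, -1, 0, 0, 3, -4, 0, 0, 0, 3, -4, 0, 0, 0, 3, -4, 0, 0, 0]
}}

```text
time_s: 20.2
ee_pos: [0.7987, 0.0022, 0.2312]
eef_rot: [-0.005, -3.095, 0.029]
ft_force: [-0.1, 0.4, -4.1]
gripper_width: 0.0515
```

```bash
python3 st.py .90 .01 .25
```

```text
20.2 [0.7987 0.0022 0.2312] F [-0.0759  0.4183 -4.1311] w 0.051495550414217585
q [-0.0863  0.6954  0.8923 -0.0228  1.5985 -1.6538]
R [[-0.9989  0.0029 -0.0464]
 [ 0.0038  0.9998 -0.0189]
 [ 0.0464 -0.019  -0.9987]]
tool delta cm [-10.033    0.7765  -2.3605]
```

Emit:
{"op": "jog_arm", "data": {
  "rows": [3, -3, 0, 0, 0, 3, -3, 0, 0, 0, 3, -3, 0, 0, 0, 3, -3, 0, 0, 0, 3, 0, 0, 0, 0]
}}

```text
time_s: 20.82
ee_pos: [0.9108, 0.0013, 0.1957]
eef_rot: [-0.006, -3.069, 0.025]
ft_force: [-0.2, 0.2, -7.3]
gripper_width: 0.0513
```

```bash
python3 st.py .90 .01 .25
```

```text
20.825 [0.9108 0.0013 0.1957] F [-0.1919  0.226  -7.3435] w 0.051324805092717224
q [-0.0769  1.2246  0.1072 -0.0229  1.8808 -1.6502]
R [[-0.9974  0.0031 -0.0725]
 [ 0.0043  0.9999 -0.0163]
 [ 0.0724 -0.0166 -0.9972]]
tool delta cm [ 1.4695  0.7745 -5.3469]
```

Emit:
{"op": "jog_arm", "data": {
  "rows": [3, -3, 0, -2, 0, 3, -3, 0, -2, 0, 3, 0, 0, 0, 0]
}}

```text
time_s: 21.2
ee_pos: [0.9221, 0.0013, 0.2252]
eef_rot: [-0.005, -3.124, 0.026]
ft_force: [0.3, 0.6, -3.3]
gripper_width: 0.0513
```

```bash
python3 st.py .90 .01 .25
```

```text
21.2 [0.9221 0.0013 0.2252] F [ 0.305   0.5857 -3.3387] w 0.051274788111444904
q [-0.0774  1.2012  0.0914 -0.0188  1.8656 -1.6502]
R [[-0.9998  0.0032 -0.018 ]
 [ 0.0035  0.9999 -0.0166]
 [ 0.0179 -0.0167 -0.9997]]
tool delta cm [ 2.2608  0.8222 -2.451 ]
```

Pushing past the reach limit tilts the tool outward, which is what I need. I'll continue.

Emit:
{"op": "jog_arm", "data": {
  "rows": [3, -3, 0, -2, 0, 3, -3, 0, -2, 0, 3, -3, 0, -2, 0, 3, -3, 0, -2, 0, 3, 0, 0, 0, 0]
}}

```text
time_s: 21.82
ee_pos: [0.9399, 0.0016, 0.289]
eef_rot: [0.004, 3.05, -0.026]
ft_force: [-0.5, 0.8, -3.2]
gripper_width: 0.0514
```

```bash
python3 st.py .90 .01 .25
```

```text
21.825 [0.9399 0.0016 0.289 ] F [-0.5485  0.8262 -3.1768] w 0.05144118020957257
q [-0.0785  1.1349  0.0883 -0.0102  1.8256 -1.6499]
R [[-0.9958  0.0032  0.0916]
 [ 0.0016  0.9999 -0.0171]
 [-0.0916 -0.0168 -0.9957]]
tool delta cm [4.333 0.888 3.503]
```

Tilt grows about 1.6° per row, along the arm's azimuth of about −4.5°. The y component should end slightly positive, so I'll back off the limit and shift in y to tilt in the right plane.

Emit:
{"op": "jog_arm", "data": {
  "rows": [3, 1.5, 2, 0, 0, 3, 1, 2.5, 0, 0, 3, 0.5, 2.5, 0, 0, 3, 0, 2.5, 0, 0, 3, 0, 2, 0, 0, 3, 0, 1, 0, 0, 3, 0, 0, 0, 0]
}}

```text
time_s: 22.7
ee_pos: [0.91, 0.1318, 0.2743]
eef_rot: [0.005, 3.059, -0.026]
ft_force: [0.4, -0.3, -3.3]
gripper_width: 0.0515
```

```bash
python3 st.py .90 .12 .25
```

```text
22.7 [0.91   0.1318 0.2743] F [ 0.3646 -0.2536 -3.2516] w 0.051459511855701426
q [ 0.0665  0.9892  0.3575 -0.0228  1.7135 -1.5052]
R [[-0.9966  0.004   0.0825]
 [ 0.0026  0.9998 -0.0172]
 [-0.0826 -0.0169 -0.9964]]
tool delta cm [ 1.1963 -1.1421  2.3636]
```

Emit:
{"op": "jog_arm", "data": {
  "rows": [3, -2, 0, -1, 0, 3, -2, 0, -1, 0, 3, -2, 0, -1, 0, 3, -2, 0, -1, 0, 3, -2, 0, -1, 0, 3, -2, 0, -1, 0]
}}

```text
time_s: 23.45
ee_pos: [0.9439, 0.1159, 0.3134]
eef_rot: [0.009, 2.991, -0.013]
ft_force: [0.0, -0.9, -3.3]
gripper_width: 0.0512
```

```bash
python3 st.py .90 .12 .25
```

```text
23.45 [0.9439 0.1159 0.3134] F [ 0.0484 -0.8683 -3.3317] w 0.0512106768389829
q [ 0.0452  1.1103  0.0885 -0.0166  1.7924 -1.5243]
R [[-0.9886  0.0068  0.1503]
 [ 0.0055  0.9999 -0.0094]
 [-0.1504 -0.0085 -0.9886]]
tool delta cm [5.2922 0.4302 5.6014]
```

Emit:
{"op": "jog_arm", "data": {
  "rows": [3, -2.5, 0, -0.5, 0, 3, -2.5, 0, -0.5, 0, 3, -2.5, 0, -0.5, 0, 3, -2.5, 0, -0.5, 0, 3, -2.5, 0, -0.5, 0, 3, -2.5, 0, -0.5, 0]
}}

```text
time_s: 24.2
ee_pos: [0.9785, 0.1014, 0.3345]
eef_rot: [0.006, 2.877, 0.006]
ft_force: [-0.9, 0.6, -3.6]
gripper_width: 0.0514
```

```bash
python3 st.py .90 .12 .25
```

```text
24.2 [0.9785 0.1014 0.3345] F [-0.906   0.6049 -3.5947] w 0.05140892536613444
q [ 0.0243  1.0951  0.0893 -0.0029  1.6922 -1.5428]
R [[-0.9651  0.0038  0.262 ]
 [ 0.0049  1.      0.0035]
 [-0.2619  0.0046 -0.9651]]
tool delta cm [9.7943 1.7891 6.1065]
```

Emit:
{"op": "jog_arm", "data": {
  "rows": [3, -2.5, -0.4, -0.5, 0, 3, -2.5, -0.4, -0.5, 0, 3, -2.5, -0.4, -0.5, 0, 3, -2.5, -0.4, -0.5, 0, 3, -2.5, -0.4, -0.5, 0]
}}

```text
time_s: 24.82
ee_pos: [1.0037, 0.0704, 0.3612]
eef_rot: [0.005, 2.785, 0.017]
ft_force: [-0.2, 0.1, -3.9]
gripper_width: 0.0516
```

```bash
python3 st.py .90 .12 .25
```

```text
24.825 [1.0037 0.0704 0.3612] F [-0.1681  0.1369 -3.9169] w 0.05159018445205009
q [-0.0133  1.0756  0.0892  0.0156  1.6207 -1.5769]
R [[-0.9372  0.0015  0.3487]
 [ 0.0057  0.9999  0.011 ]
 [-0.3486  0.0123 -0.9372]]
tool delta cm [13.623   4.8035  6.8578]
```

Emit:
{"op": "jog_arm", "data": {
  "rows": [3, -2.5, -0.3, -0.5, 0, 3, -2.5, -0.3, -0.5, 0, 3, -2.5, -0.3, -0.5, 0, 3, -2.5, -0.3, -0.5, 0, 3, -2.5, -0.3, -0.5, 0, 3, -2.5, -0.3, -0.5, 0, 3, -2.5, -0.3, -0.5, 0]
}}

```text
time_s: 25.7
ee_pos: [1.0298, 0.0391, 0.4135]
eef_rot: [0.004, 2.657, 0.025]
ft_force: [-0.8, -0.2, -3.9]
gripper_width: 0.0516
```

```bash
python3 st.py .90 .12 .25
```

```text
25.7 [1.0298 0.0391 0.4135] F [-0.7676 -0.211  -3.8563] w 0.051554170550976004
q [-0.0519  1.0361  0.0892  0.0414  1.5329 -1.6107]
R [[-0.8848 -0.0013  0.4659]
 [ 0.0075  0.9998  0.0172]
 [-0.4658  0.0187 -0.8847]]
tool delta cm [19.1616  7.7993  8.5555]
```

Emit:
{"op": "jog_arm", "data": {
  "rows": [3, -2.5, 1, -0.5, 0, 3, -2.5, 1, -0.5, 0]
}}

```text
time_s: 25.95
ee_pos: [1.0345, 0.0562, 0.4312]
eef_rot: [0.006, 2.62, 0.027]
ft_force: [0.3, 0.3, -3.4]
gripper_width: 0.0512
```

```bash
python3 st.py .90 .12 .25
```

```text
25.95 [1.0345 0.0562 0.4312] F [ 0.2747  0.3327 -3.4322] w 0.051198843825526606
q [-0.033   1.0227  0.0892  0.0349  1.5086 -1.592 ]
R [[-0.8669 -0.0009  0.4985]
 [ 0.0096  0.9998  0.0184]
 [-0.4984  0.0207 -0.8667]]
tool delta cm [20.7477  6.0163  9.1168]
```

```bash
python3 st.py .664 .018 .26
```

```text
25.95 [1.0345 0.0562 0.4312] F [ 0.2747  0.3327 -3.4322] w 0.051198843825526606
q [-0.033   1.0227  0.0892  0.0349  1.5086 -1.592 ]
R [[-0.8669 -0.0009  0.4985]
 [ 0.0096  0.9998  0.0184]
 [-0.4984  0.0207 -0.8667]]
tool delta cm [40.611  -4.1399 -3.7012]
```

Emit:
{"op": "jog_arm", "data": {
  "rows": [3, 1, -0.1, -0.1, 0, 3, 2, -0.2, -0.2, 0, 3, 2.5, -0.3, -0.2, 0, 3, 2.5, -0.3, -0.2, 0, 3, 2.5, -0.3, -0.2, 0, 3, 2.5, -0.3, -0.2, 0, 3, 2.5, -0.3, -0.2, 0, 3, 2.5, -0.3, -0.2, 0]
}}

```text
time_s: 26.95
ee_pos: [0.8669, 0.0484, 0.3553]
eef_rot: [-0.007, 2.608, 0.034]
ft_force: [0.6, -0.4, -3.6]
gripper_width: 0.0513
```

```bash
python3 st.py .664 .018 .26
```

```text
26.95 [0.8669 0.0484 0.3553] F [ 0.6197 -0.4101 -3.5933] w 0.051326129943279696
q [-0.0557  0.362   1.2093  0.0626  1.0397 -1.6491]
R [[-0.8611 -0.0118  0.5083]
 [ 0.0015  0.9997  0.0256]
 [-0.5084  0.0228 -0.8608]]
tool delta cm [22.3083 -3.0207 -2.1857]
```

Emit:
{"op": "jog_arm", "data": {
  "rows": [3, 2, -0.3, -0.2, 0, 3, 2, -0.3, -0.2, 0, 3, 2, -0.3, -0.2, 0, 3, 2, -0.3, -0.2, 0, 3, 2, -0.3, -0.2, 0, 3, 2, -0.3, -0.2, 0, 3, 2, -0.3, -0.2, 0, 3, 2, -0.3, -0.2, 0, 3, 1, -0.1, -0.1, 0, 3, 0, 0, 0, 0]
}}

```text
time_s: 28.2
ee_pos: [0.7057, 0.0331, 0.2882]
eef_rot: [-0.021, 2.595, 0.039]
ft_force: [0.3, -0.5, -4.8]
gripper_width: 0.0511
```

```bash
python3 st.py .664 .018 .26
```

```text
28.2 [0.7057 0.0331 0.2882] F [ 0.303  -0.4588 -4.8136] w 0.05107309617106806
q [-0.1062 -0.0078  1.7569  0.1153  0.8549 -1.7452]
R [[-0.8543 -0.0231  0.5193]
 [-0.0075  0.9995  0.032 ]
 [-0.5198  0.0234 -0.854 ]]
tool delta cm [ 5.0367 -1.4764  0.1978]
```

Emit:
{"op": "jog_arm", "data": {
  "rows": [3, 0, 3, 0, 0, 3, 0, 3, 0, 0, 3, 0, 3, 0, 0, 3, 0, 3, 0, 0, 3, 0, 0, 0, 0]
}}

```text
time_s: 28.82
ee_pos: [0.7073, 0.158, 0.2969]
eef_rot: [-0.02, 2.585, 0.041]
ft_force: [0.2, 0.6, -4.8]
gripper_width: 0.0514
```

```bash
python3 st.py .664 .018 .26
```

```text
28.825 [0.7073 0.158  0.2969] F [ 0.2055  0.5618 -4.7611] w 0.051412878203835735
q [ 0.1265  0.0324  1.7031 -0.0445  0.8505 -1.4398]
R [[-0.8492 -0.0226  0.5276]
 [-0.0058  0.9994  0.0334]
 [-0.528   0.0253 -0.8489]]
tool delta cm [  5.7063 -13.9826   0.3788]
```

Emit:
{"op": "jog_arm", "data": {
  "rows": [3, 3, 2, -1.8, 0, 3, 3, 2, -1.8, 0, 3, 3, 2, -1.8, 0, 3, 3, 2, -1.8, 0, 3, 0, 0, 0, 0]
}}

```text
time_s: 29.45
ee_pos: [0.5654, 0.2359, 0.2998]
eef_rot: [-0.016, 2.579, 0.044]
ft_force: [-0.3, -0.5, -3.7]
gripper_width: 0.0515
```

```bash
python3 st.py .664 .018 .26
```

```text
29.45 [0.5654 0.2359 0.2998] F [-0.2593 -0.4835 -3.6928] w 0.05146655727355589
q [ 0.3484 -0.2313  1.943  -0.1925  0.8944 -1.1555]
R [[-0.8462 -0.0207  0.5324]
 [-0.0027  0.9994  0.0346]
 [-0.5328  0.0279 -0.8458]]
tool delta cm [ -6.1597 -22.0896   7.8633]
```

Emit:
{"op": "jog_arm", "data": {
  "rows": [3, -1, -5, 0, 0, 3, -1, -5, 0, 0, 3, -1, -5, 0, 0, 3, -1, -5, 0, 0, 3, -1, -5, 0, 0, 3, -1, -5, 0, 0, 3, -1, -5, 0, 0, 3, 0, 0, 0, 0, 3, 0, 0, 0, 0]
}}

```text
time_s: 30.58
ee_pos: [0.6406, -0.1354, 0.3375]
eef_rot: [-0.014, 2.563, 0.029]
ft_force: [0.4, 0.5, -4.1]
gripper_width: 0.0512
```

```bash
python3 st.py .664 .018 .26
```

```text
30.575 [ 0.6406 -0.1354  0.3375] F [ 0.4371  0.5213 -4.1076] w 0.051157035203847664
q [-0.4683 -0.166   1.8231  0.3259  0.9918 -2.1608]
R [[-0.8373 -0.0164  0.5465]
 [-0.004   0.9997  0.0239]
 [-0.5467  0.0178 -0.8371]]
tool delta cm [ 2.2113 15.1601  8.1336]
```

Emit:
{"op": "jog_arm", "data": {
  "rows": [3, 0, 5, 0, 0, 3, 0, 5, 0, 0, 3, 0, 5, 0, 0, 3, 0, 5, 0, 0, 3, 0, 5, 0, 0, 3, -3, 2, 1.8, 0, 3, -3.4, 1, 2.2, 0, 3, -3.4, 1, 2.2, 0, 3, -3.4, 1, 2.2, 0, 3, -3.4, 1, 2.2, 0, 3, 0, 0, 0, 0]
}}

```text
time_s: 31.95
ee_pos: [0.833, 0.2034, 0.3451]
eef_rot: [-0.035, 2.561, 0.039]
ft_force: [-0.9, -0.7, -4.0]
gripper_width: 0.0514
```

```bash
python3 st.py .664 .018 .26
```

```text
31.95 [0.833  0.2034 0.3451] F [-0.8869 -0.709  -3.9847] w 0.05141444944282368
q [ 0.1705  0.3162  1.3006 -0.0719  0.9473 -1.4026]
R [[-0.8358 -0.033   0.548 ]
 [-0.0165  0.9992  0.0352]
 [-0.5487  0.0204 -0.8358]]
tool delta cm [ 19.0976 -18.1391  -2.8012]
```

Emit:
{"op": "jog_arm", "data": {
  "rows": [3, 1.8, 1.2, -1.2, 0, 3, 1.8, 1.2, -1.2, 0, 3, 1.8, 1.2, -1.2, 0, 3, 1.8, 1.2, -1.2, 0, 3, 1.8, 1.2, -1.2, 0, 3, 1.8, 1.2, -1.2, 0, 3, 1.8, 1.2, -1.2, 0, 3, 1.8, 1.2, -1.2, 0, 3, 1.8, 1.2, -1.2, 0, 3, 1.8, 1.2, -1.2, 0, 3, 1.8, 1.2, -1.2, 0, 3, 1.8, 1.2, -1.2, 0]
}}

```text
time_s: 33.45
ee_pos: [0.5464, 0.3493, 0.3513]
eef_rot: [-0.049, 2.562, 0.054]
ft_force: [0.2, -0.0, -3.2]
gripper_width: 0.0515
```

```bash
python3 st.py .42 .42 .30
```

```text
33.45 [0.5464 0.3493 0.3513] F [ 0.1884 -0.0216 -3.2129] w 0.0514606925899137
q [ 0.5808 -0.1378  1.773  -0.3109  1.0047 -0.9278]
R [[-0.8366 -0.0466  0.5459]
 [-0.0233  0.9985  0.0495]
 [-0.5474  0.0286 -0.8364]]
tool delta cm [13.2188  7.5024 -2.2563]
```

Emit:
{"op": "jog_arm", "data": {
  "rows": [3, -2.6, 2.9, 1.8, 0, 3, -2.6, 2.9, 1.8, 0, 3, -2.6, 2.9, 1.8, 0, 3, -2.6, 2.9, 1.8, 0, 3, 0, 0, 0, 0]
}}

```text
time_s: 34.08
ee_pos: [0.66, 0.4793, 0.3519]
eef_rot: [-0.06, 2.563, 0.064]
ft_force: [-0.5, -0.2, -3.9]
gripper_width: 0.051
```

```bash
python3 st.py .66 .018 .30
```

```text
34.075 [0.66   0.4793 0.3519] F [-0.5306 -0.2081 -3.8939] w 0.051034887365096517
q [ 0.6471  0.2791  1.3327 -0.3315  1.0436 -0.8735]
R [[-0.8372 -0.0563  0.544 ]
 [-0.029   0.9979  0.0585]
 [-0.5461  0.0332 -0.8371]]
tool delta cm [  4.1712 -46.2035   1.6406]
```

```bash
cat > mod.py <<'E'
import numpy as np
from scipy.spatial.transform import Rotation as Ro
# t, q, rotvec-ish R (z column, x column)
D=[
("a",[ 0.3593,-0.0235,1.7315,-0.014,1.4499,-1.2058],[[-.9999,.0038,-.0104],[.004,.9998,-.0187],[.0104,-.0188,-.9998]]),
("a",[-0.0863,0.6954,0.8923,-0.0228,1.5985,-1.6538],[[-.9989,.0029,-.0464],[.0038,.9998,-.0189],[.0464,-.019,-.9987]]),
("b",[-0.033,1.0227,0.0892,0.0349,1.5086,-1.592],[[-.8669,-.0009,.4985],[.0096,.9998,.0184],[-.4984,.0207,-.8667]]),
("b",[-0.0557,0.362,1.2093,0.0626,1.0397,-1.6491],[[-.8611,-.0118,.5083],[.0015,.9997,.0256],[-.5084,.0228,-.8608]]),
("b",[-0.1062,-0.0078,1.7569,0.1153,0.8549,-1.7452],[[-.8543,-.0231,.5193],[-.0075,.9995,.032],[-.5198,.0234,-.854]]),
("b",[0.1265,0.0324,1.7031,-0.0445,0.8505,-1.4398],[[-.8492,-.0226,.5276],[-.0058,.9994,.0334],[-.528,.0253,-.8489]]),
("b",[0.3484,-0.2313,1.943,-0.1925,0.8944,-1.1555],[[-.8462,-.0207,.5324],[-.0027,.9994,.0346],[-.5328,.0279,-.8458]]),
("b",[-0.4683,-0.166,1.8231,0.3259,0.9918,-2.1608],[[-.8373,-.0164,.5465],[-.004,.9997,.0239],[-.5467,.0178,-.8371]]),
("b",[0.1705,0.3162,1.3006,-0.0719,0.9473,-1.4026],[[-.8358,-.033,.548],[-.0165,.9992,.0352],[-.5487,.0204,-.8358]]),
("b",[0.5808,-0.1378,1.773,-0.3109,1.0047,-0.9278],[[-.8366,-.0466,.5459],[-.0233,.9985,.0495],[-.5474,.0286,-.8364]]),
("b",[0.6471,0.2791,1.3327,-0.3315,1.0436,-0.8735],[[-.8372,-.0563,.544],[-.029,.9979,.0585],[-.5461,.0332,-.8371]]),
]
def rz(a):return Ro.from_rotvec([0,0,a]).as_matrix()
def ry(a):return Ro.from_rotvec([0,a,0]).as_matrix()
def fk(q):
    # axes: z, y, y, z(forearm roll), y, z ; pitch sum pi = down
    R=np.eye(3);ax=[]
    for k,(a,t) in enumerate(zip("zyyzyz",q)):
        e=np.array([0,0,1.]) if a=="z" else np.array([0,1.,0]);ax.append(R@e);R=R@(rz(t) if a=="z" else ry(t))
    return R,np.array(ax).T
if __name__=="__main__":
    for s,q,M in D:
        R,_=fk(q);E=Ro.from_matrix(R.T@np.array(M)).as_rotvec();print("fk check",E.round(4))
    A=[];B=[]
    for (s,q,M),(s2,q2,M2) in zip(D,D[1:]):
        if s!=s2:continue
        r=(Ro.from_matrix(M2)*Ro.from_matrix(M).inv()).as_rotvec();q=np.array(q);q2=np.array(q2)
        J=sum(fk(q+(q2-q)*f)[1] for f in(.1,.3,.5,.7,.9))/5
        A.append(J*(q2-q));B.append(r)
    A=np.vstack(A);B=np.hstack(B)
    lam=1e-3
    w=np.linalg.solve(A.T@A+lam*np.eye(6),A.T@B);print("w",w.round(3));P=A@w
    print(np.c_[B.reshape(-1,3),P.reshape(-1,3)].round(4))
E
python3 mod.py
```

```text
fk check [-1.0000e-04  0.0000e+00  1.5708e+00]
fk check [-0.      0.      1.5707]
fk check [ 0.0000e+00 -1.0000e-04  1.5708e+00]
fk check [1.0000e-04 0.0000e+00 1.5708e+00]
fk check [-0.0000e+00 -1.0000e-04  1.5708e+00]
fk check [-0.     -0.      1.5708]
fk check [-0.0000e+00  1.0000e-04  1.5707e+00]
fk check [ 1.0000e-04 -0.0000e+00  1.5708e+00]
fk check [-0.      0.      1.5708]
fk check [-0.     -0.      1.5708]
fk check [ 0.0000e+00 -1.0000e-04  1.5707e+00]
w [0.256 0.239 0.226 0.234 0.233 0.247]
[[-0.0001  0.036   0.0002 -0.0013  0.0189 -0.0043]
 [ 0.0022 -0.0116  0.0106 -0.0004 -0.0151  0.0026]
 [ 0.0008 -0.0132  0.011  -0.0009 -0.0094  0.0025]
 [ 0.0021 -0.0097 -0.0007  0.0025 -0.0015  0.0017]
 [ 0.0027 -0.0056 -0.002   0.0033 -0.0045  0.0014]
 [-0.0098 -0.0166 -0.0047 -0.0085 -0.0029 -0.0084]
 [ 0.0026 -0.0024  0.0166  0.0066  0.0063  0.01  ]
 [ 0.0082  0.0018  0.0136  0.0074 -0.0051  0.0073]
 [ 0.0045  0.0017  0.0097 -0.0019  0.0051  0.0032]]
```

Emit:
{"op": "jog_arm", "data": {
  "rows": [3, -0.3, -4, 0.1, 0, 3, -0.4, -5, 0.1, 0, 3, -0.4, -5, 0.1, 0, 3, -0.4, -5, 0.1, 0, 3, -0.4, -5, 0.1, 0, 3, -0.4, -5, 0.1, 0, 3, -0.4, -5, 0.1, 0, 3, -0.4, -5, 0.1, 0, 3, -0.4, -5, 0.1, 0, 3, 0, 0, 0, 0]
}}

```text
time_s: 35.33
ee_pos: [0.7077, 0.0344, 0.3528]
eef_rot: [-0.075, 2.557, 0.068]
ft_force: [-1.4, 0.3, -4.3]
gripper_width: 0.0515
```

```bash
python3 st.py .66 .018 .30
```

```text
35.325 [0.7077 0.0344 0.3528] F [-1.4121  0.3065 -4.3218] w 0.05145093104103288
q [-0.1262 -0.059   1.6988  0.1663  0.9376 -1.8157]
R [[-0.8337 -0.0687  0.5479]
 [-0.0395  0.9971  0.065 ]
 [-0.5508  0.0325 -0.834 ]]
tool delta cm [ 6.9472 -1.4836  1.6843]
```

```bash
cat > sim.py <<'E'
import numpy as np
from mod import fk,rz,ry,Ro
from scipy.optimize import least_squares
PQ=[([.461,.2522,.2612],[0.3593,-0.0235,1.7315,-0.014,1.4499,-1.2058]),([.7987,.0022,.2312],[-0.0863,0.6954,0.8923,-0.0228,1.5985,-1.6538]),
([1.0345,.0562,.4312],[-0.033,1.0227,0.0892,0.0349,1.5086,-1.592]),([.8669,.0484,.3553],[-0.0557,0.362,1.2093,0.0626,1.0397,-1.6491]),
([.7057,.0331,.2882],[-0.1062,-0.0078,1.7569,0.1153,0.8549,-1.7452]),([.7073,.158,.2969],[0.1265,0.0324,1.7031,-0.0445,0.8505,-1.4398]),
([.5654,.2359,.2998],[0.3484,-0.2313,1.943,-0.1925,0.8944,-1.1555]),([.6406,-.1354,.3375],[-0.4683,-0.166,1.8231,0.3259,0.9918,-2.1608]),
([.833,.2034,.3451],[0.1705,0.3162,1.3006,-0.0719,0.9473,-1.4026]),([.5464,.3493,.3513],[0.5808,-0.1378,1.773,-0.3109,1.0047,-0.9278]),
([.66,.4793,.3519],[0.6471,0.2791,1.3327,-0.3315,1.0436,-0.8735]),([.7077,.0344,.3528],[-0.1262,-0.059,1.6988,0.1663,0.9376,-1.8157]),
([.5178,-.2487,.0145],[-0.5812,.337,1.829,-.0078,.9484,-2.1449])]
def pos(q,k):
    R1=rz(q[0]);R2=R1@ry(q[1]);R3=R2@ry(q[2]);R5=R3@rz(q[3])@ry(q[4])
    return R1@[k[0],0,k[1]]+R2@[k[2],0,k[3]]+R3@[k[4],0,k[5]]+R5@[0,0,k[6]]
def fitk():
    s=least_squares(lambda k:np.concatenate([pos(q,k)-p for p,q in PQ]),[0,.3,0,.4,0,.4,.2]);return s.x,s.fun
K,res=fitk()
RT=rz(np.pi/2)
def tool(q):return pos(q,K),fk(q)[0]@RT
LO=np.array([-2.98,-.91,.0893,-1.24,.2,-2.68]);HI=np.array([2.98,2.08,2.57,4.39,2.65,2.68]);VM=np.array([2.57,2.57,3.01,3.14,3.14,3.14])
def ik(q0,p,R):
    f=lambda q:np.r_[(pos(q,K)-p)*10,(Ro.from_matrix(fk(q)[0]@RT@R.T)).as_rotvec()*3]
    return least_squares(f,np.clip(q0,LO+1e-6,HI-1e-6),bounds=(LO,HI)).x
if __name__=="__main__":
    print(K.round(4),"max res",abs(res).max())
E
python3 sim.py
```

```text
[-1.000e-04  3.131e-01  7.900e-03  4.046e-01  7.080e-02  5.539e-01
  3.073e-01] max res 0.08135225687078218
```

```bash
python3 - <<'E'
from sim import *
print((res.reshape(-1,3)*1000).round(1))
print(least_squares(lambda k:np.concatenate([pos(q,k)-p for p,q in PQ]),[0,.3,0,.4,0,.4,.2],loss="soft_l1",f_scale=.002).x.round(4))
E
```

```text
[[ 38.8 -69.    3.6]
 [  1.9 -78.5   0.6]
 [ -4.5 -79.5   1.7]
 [ -7.3 -79.7  -2.1]
 [-11.9 -80.2  -0.7]
 [  6.1 -77.6  -1.1]
 [ 24.3 -70.5   1.3]
 [-38.5 -76.9   0.5]
 [  8.8 -76.6  -2.8]
 [ 39.7 -59.6   0.4]
 [ 41.3 -57.7  -2.6]
 [-11.9 -81.4  -0.3]
 [-43.7 -65.1   1.6]]
[-3.900e-03  2.951e-01 -2.000e-04  4.199e-01  5.540e-02  5.529e-01
  3.213e-01]
```

```bash
python3 - <<'E'
s=open('sim.py').read()
s=s.replace("R2@[k[2],0,k[3]]+R3@[k[4],0,k[5]]","R2@[k[2],k[7],k[3]]+R3@[k[4],0,k[5]]").replace("[0,.3,0,.4,0,.4,.2]","[0,.3,0,.4,0,.4,.2,.08]")
open('sim.py','w').write(s)
E
python3 sim.py
cat > test.py <<'E'
from sim import *
# simulate known calls with joint-fraction model
def row(q,sh,f,turn=0,n=1):
    p,R=tool(q);pt=p+R@(np.array(sh)/100);Rt=R@rz(np.radians(turn))
    qt=ik(q,pt,Rt);d=qt-q
    v=np.abs(d)/.125/(0.7*VM);d=d/max(1,v.max())
    return q+f*d
def run(q,rows,f):
    q=np.array(q,float)
    for r in rows:q=row(q,r,f)
    return q
if __name__=="__main__":
    C=[([-0.033,1.0227,0.0892,0.0349,1.5086,-1.592],[[1,-.1,-.1],[2,-.2,-.2]]+[[2.5,-.3,-.2]]*6),
    ([-0.0557,0.362,1.2093,0.0626,1.0397,-1.6491],[[2,-.3,-.2]]*8+[[1,-.1,-.1]]),
    ([-0.1062,-0.0078,1.7569,0.1153,0.8549,-1.7452],[[0,3,0]]*4),
    ([0.1265,0.0324,1.7031,-0.0445,0.8505,-1.4398],[[3,2,-1.8]]*4),
    ([0.3484,-0.2313,1.943,-0.1925,0.8944,-1.1555],[[-1,-5,0]]*7),
    ([0.1705,0.3162,1.3006,-0.0719,0.9473,-1.4026],[[1.8,1.2,-1.2]]*12),
    ([0.6471,0.2791,1.3327,-0.3315,1.0436,-0.8735],[[-.3,-4,.1]]+[[-.4,-5,.1]]*8)]
    real=["(.8669,.0484,.3553) .5083,.0256","(.7057,.0331,.2882) .5193,.032","(.7073,.158,.2969) .5276 .0334","(.5654,.2359,.2998) .5324 .0346","(.6406,-.1354,.3375) .5465 .0239","(.5464,.3493,.3513) .5459 .0495","(.7077,.0344,.3528) .5479 .065"]
    for (q,r),t in zip(C,real):
        for f in(1.,.85):
            p,R=tool(run(q,r,f));print(f,p.round(4),R[:2,2].round(4),end=" | ")
        print("real",t)
E
python3 test.py
```

```text
[-1.000e-04  3.111e-01 -0.000e+00  4.116e-01  5.240e-02  5.478e-01
  3.347e-01  7.860e-02] max res 9.330187958656033e-05
1.0 [0.871  0.0366 0.3541] [0.4984 0.0184] | 0.85 [0.8977 0.0394 0.367 ] [0.4984 0.0185] | real (.8669,.0484,.3553) .5083,.0256
1.0 [0.7121 0.0233 0.2829] [0.5083 0.0257] | 0.85 [0.7356 0.027  0.2941] [0.5082 0.0258] | real (.7057,.0331,.2882) .5193,.032
1.0 [0.7029 0.153  0.291 ] [0.5193 0.0319] | 0.85 [0.7036 0.135  0.2905] [0.5188 0.0319] | real (.7073,.158,.2969) .5276 .0334
1.0 [0.5656 0.2348 0.2967] [0.5276 0.0334] | 0.85 [0.5869 0.2241 0.2971] [0.5271 0.0334] | real (.5654,.2359,.2998) .5324 .0346
1.0 [ 0.6319 -0.1137  0.3274] [0.5324 0.0347] | 0.85 [ 0.6234 -0.061   0.3226] [0.5291 0.0342] | real (.6406,-.1354,.3375) .5465 .0239
1.0 [0.5688 0.3387 0.3498] [0.548  0.0352] | 0.85 [0.6085 0.3192 0.3495] [0.5476 0.0351] | real (.5464,.3493,.3513) .5459 .0495
1.0 [0.7189 0.0418 0.3488] [0.5439 0.0585] | 0.85 [0.7121 0.1071 0.3492] [0.5416 0.0585] | real (.7077,.0344,.3528) .5479 .065
```

```bash
cat > fitf.py <<'E'
from test import *
C=[([-0.033,1.0227,0.0892,0.0349,1.5086,-1.592],[[1,-.1,-.1],[2,-.2,-.2]]+[[2.5,-.3,-.2]]*6,[-0.0557,0.362,1.2093,0.0626,1.0397,-1.6491]),
([-0.0557,0.362,1.2093,0.0626,1.0397,-1.6491],[[2,-.3,-.2]]*8+[[1,-.1,-.1]],[-0.1062,-0.0078,1.7569,0.1153,0.8549,-1.7452]),
([-0.1062,-0.0078,1.7569,0.1153,0.8549,-1.7452],[[0,3,0]]*4,[0.1265,0.0324,1.7031,-0.0445,0.8505,-1.4398]),
([0.1265,0.0324,1.7031,-0.0445,0.8505,-1.4398],[[3,2,-1.8]]*4,[0.3484,-0.2313,1.943,-0.1925,0.8944,-1.1555]),
([0.3484,-0.2313,1.943,-0.1925,0.8944,-1.1555],[[-1,-5,0]]*7,[-0.4683,-0.166,1.8231,0.3259,0.9918,-2.1608]),
([-0.4683,-0.166,1.8231,0.3259,0.9918,-2.1608],[[0,5,0]]*5+[[-3,2,1.8]]+[[-3.4,1,2.2]]*4,[0.1705,0.3162,1.3006,-0.0719,0.9473,-1.4026]),
([0.1705,0.3162,1.3006,-0.0719,0.9473,-1.4026],[[1.8,1.2,-1.2]]*12,[0.5808,-0.1378,1.773,-0.3109,1.0047,-0.9278]),
([0.5808,-0.1378,1.773,-0.3109,1.0047,-0.9278],[[-2.6,2.9,1.8]]*4,[0.6471,0.2791,1.3327,-0.3315,1.0436,-0.8735]),
([0.6471,0.2791,1.3327,-0.3315,1.0436,-0.8735],[[-.3,-4,.1]]+[[-.4,-5,.1]]*8,[-0.1262,-0.059,1.6988,0.1663,0.9376,-1.8157]),
([0.3593,-0.0235,1.7315,-0.014,1.4499,-1.2058],[[-1,-2,0]]+[[-2,-3,0]]*4+[[-3,-3,0]]*3+[[-4,-1,0]]+[[-4,0,0]]*3,[-0.0863,0.6954,0.8923,-0.0228,1.5985,-1.6538])]
def err(x):
    o=[]
    for a,r,b in C:
        q=np.array(a,float)
        for s in r:q=row(q,s,x[:6])
        p,R=tool(q);p2,R2=tool(b);o.append(np.r_[(p-p2)*1,Ro.from_matrix(R2@R.T).as_rotvec()*2])
    return np.concatenate(o)
s=least_squares(err,np.ones(6),diff_step=.01,max_nfev=6)
print(s.x.round(3));print(np.c_[err(np.ones(6)).reshape(-1,6),s.fun.reshape(-1,6)].round(3))
E
time python3 fitf.py
```

```text
[1.045 1.044 1.025 1.027 1.035 1.041]
[[ 0.004 -0.012 -0.001  0.004 -0.023  0.021  0.001 -0.013  0.007  0.007
   0.01   0.022]
 [ 0.006 -0.01  -0.005  0.002 -0.026  0.022  0.003 -0.011 -0.002  0.004
  -0.01   0.022]
 [-0.004 -0.005 -0.006  0.004 -0.019 -0.001 -0.005  0.001 -0.006  0.
  -0.021 -0.003]
 [ 0.    -0.001 -0.003  0.006 -0.011 -0.004 -0.004  0.003 -0.    -0.001
  -0.003 -0.005]
 [-0.009  0.022 -0.01  -0.02  -0.033 -0.009 -0.007  0.004 -0.009 -0.008
  -0.034 -0.004]
 [-0.001 -0.026 -0.     0.005 -0.005  0.033  0.003 -0.01  -0.007 -0.002
  -0.022  0.028]
 [ 0.022 -0.011 -0.002  0.016  0.004  0.027  0.013 -0.003  0.004  0.004
   0.018  0.024]
 [ 0.007 -0.008 -0.     0.009  0.004  0.019  0.01  -0.004 -0.007  0.018
  -0.01   0.019]
 [ 0.011  0.007 -0.004 -0.001 -0.012  0.025  0.015 -0.014  0.001  0.008
   0.003  0.031]
 [ 0.001  0.009  0.031 -0.     0.072  0.     0.009 -0.003  0.02  -0.002
   0.043  0.004]]
real	0m46.143s
user	0m46.474s
sys	0m0.123s
```

```bash
cat > inner.py <<'E'
from sim import *
q=np.array([-0.1262,-0.059,1.6988,0.1663,0.9376,-1.8157])
p0,R=tool(q)
def slew(q,p,n=12):
    p0=tool(q)[0]
    for f in np.linspace(0,1,n+1)[1:]:q=ik(q,p0+(p-p0)*f,R)
    return q
for z in(.25,.35):
  for az in(45,65):
    u=np.array([np.cos(np.radians(az)),np.sin(np.radians(az)),0])
    qq=slew(q,.6*u+[0,0,z])
    for r in(.55,.5,.45,.4,.35,.3):
        qq=ik(qq,r*u+[0,0,z],R);p,T=tool(qq);print(z,az,r,"got",p.round(3),"dz",(T-R)[:,2].round(3)[:2],qq.round(2))
E
python3 inner.py
```

```text
0.25 45 0.55 got [0.389 0.389 0.25 ] dz [ 0. -0.] [ 0.87 -0.26  2.07 -0.49  0.94 -0.55]
0.25 45 0.5 got [0.354 0.354 0.25 ] dz [-0.  0.] [ 0.88 -0.4   2.18 -0.48  0.98 -0.55]
0.25 45 0.45 got [0.318 0.318 0.25 ] dz [ 0. -0.] [ 0.9  -0.56  2.27 -0.47  1.04 -0.57]
0.25 45 0.4 got [0.283 0.283 0.25 ] dz [-0. -0.] [ 0.92 -0.73  2.37 -0.46  1.12 -0.59]
0.25 45 0.35 got [0.248 0.249 0.25 ] dz [-0.001 -0.005] [ 0.96 -0.91  2.45 -0.45  1.23 -0.6 ]
0.25 45 0.3 got [0.215 0.232 0.249] dz [-0.004 -0.074] [ 1.09 -0.91  2.45 -0.52  1.36 -0.46]
0.25 65 0.55 got [0.232 0.498 0.25 ] dz [ 0. -0.] [ 1.3  -0.1   1.94 -0.6   1.14 -0.12]
0.25 65 0.5 got [0.211 0.453 0.25 ] dz [ 0. -0.] [ 1.32 -0.23  2.04 -0.59  1.17 -0.11]
0.25 65 0.45 got [0.19  0.408 0.25 ] dz [ 0. -0.] [ 1.35 -0.36  2.15 -0.59  1.21 -0.11]
0.25 65 0.4 got [0.169 0.363 0.25 ] dz [ 0. -0.] [ 1.38 -0.51  2.24 -0.58  1.26 -0.11]
0.25 65 0.35 got [0.148 0.317 0.25 ] dz [ 0. -0.] [ 1.42 -0.66  2.33 -0.58  1.34 -0.11]
0.25 65 0.3 got [0.127 0.272 0.25 ] dz [ 0. -0.] [ 1.48 -0.83  2.41 -0.58  1.44 -0.11]
0.35 45 0.55 got [0.389 0.389 0.35 ] d
[... 317 characters left out ...]
45 0.35 got [0.248 0.248 0.35 ] dz [-0. -0.] [ 0.95 -0.91  2.27 -0.43  1.39 -0.68]
0.35 45 0.3 got [0.215 0.231 0.352] dz [-0.01  -0.068] [ 1.08 -0.91  2.26 -0.5   1.51 -0.57]
0.35 65 0.55 got [0.232 0.498 0.35 ] dz [ 0. -0.] [ 1.3  -0.17  1.81 -0.56  1.31 -0.23]
0.35 65 0.5 got [0.211 0.453 0.35 ] dz [ 0. -0.] [ 1.32 -0.3   1.91 -0.56  1.34 -0.23]
0.35 65 0.45 got [0.19  0.408 0.35 ] dz [ 0. -0.] [ 1.35 -0.42  2.   -0.56  1.38 -0.22]
0.35 65 0.4 got [0.169 0.363 0.35 ] dz [ 0. -0.] [ 1.38 -0.56  2.09 -0.56  1.43 -0.22]
0.35 65 0.35 got [0.148 0.317 0.35 ] dz [ 0. -0.] [ 1.42 -0.69  2.17 -0.56  1.51 -0.22]
0.35 65 0.3 got [0.127 0.272 0.35 ] dz [ 0. -0.] [ 1.48 -0.83  2.23 -0.57  1.6  -0.21]
```

Emit:
{"op": "jog_arm", "data": {
  "rows": [3, 1.5, 2, -0.9, 0, 3, 2.3, 2.9, -1.4, 0, 3, 2.3, 2.9, -1.4, 0, 3, 2.3, 2.9, -1.4, 0, 3, 2.3, 2.9, -1.4, 0, 3, 2.3, 2.9, -1.4, 0, 3, 2.3, 2.9, -1.4, 0, 3, 2.3, 2.9, -1.4, 0, 3, 2.3, 2.9, -1.4, 0, 3, 2.3, 2.9, -1.4, 0, 3, 2.3, 2.9, -1.4, 0, 3, 1, 1, -0.5, 0]
}}

```text
time_s: 36.83
ee_pos: [0.3603, 0.3473, 0.3548]
eef_rot: [-0.084, 2.546, 0.091]
ft_force: [0.3, -0.4, -2.9]
gripper_width: 0.0512
```

```bash
python3 st.py .25 .25 .35
```

```text
36.825 [0.3603 0.3473 0.3548] F [ 0.3126 -0.3617 -2.9247] w 0.05121529905869826
q [ 0.8534 -0.4891  2.0425 -0.4111  1.1438 -0.6967]
R [[-0.8274 -0.0804  0.5559]
 [-0.0404  0.9957  0.0838]
 [-0.5602  0.0469 -0.827 ]]
tool delta cm [ 9.7868 -8.8263 -6.5507]
```

Emit:
{"op": "jog_arm", "data": {
  "rows": [3, 1.4, -1.3, -0.9, 0, 3, 1.4, -1.3, -0.9, 0, 3, 1.4, -1.3, -0.9, 0, 3, 1.4, -1.3, -0.9, 0, 3, 1.4, -1.3, -0.9, 0, 3, 1.4, -1.3, -0.9, 0, 3, 1.2, -1.1, -0.8, 0, 3, 1, -1, -0.7, 0, 3, 1, -1, -0.7, 0]
}}

```text
time_s: 37.95
ee_pos: [0.2216, 0.2568, 0.3442]
eef_rot: [-0.095, 2.558, 0.078]
ft_force: [-0.3, -0.5, -3.6]
gripper_width: 0.0512
```

```bash
python3 st.py .22 .22 .35
```

```text
37.95 [0.2216 0.2568 0.3442] F [-0.3195 -0.4575 -3.6228] w 0.051152620923951106
q [ 1.0626 -0.913   2.2778 -0.4614  1.4159 -0.5943]
R [[-0.8336 -0.0844  0.5458]
 [-0.0511  0.9958  0.076 ]
 [-0.5499  0.0354 -0.8345]]
tool delta cm [ 0.0017 -3.6343 -0.8499]
```

Emit:
{"op": "jog_arm", "data": {
  "rows": [3, 1, -2, -0.7, 0, 3, 1, -2, -0.7, 0, 3, 1, -2, -0.7, 0, 3, 1, -2, -0.7, 0]
}}

```text
time_s: 38.45
ee_pos: [0.1792, 0.2392, 0.3497]
eef_rot: [-0.077, 2.572, -0.0]
ft_force: [0.3, 0.2, -3.7]
gripper_width: 0.0514
```

```bash
python3 st.py .22 .22 .35
```

```text
38.45 [0.1792 0.2392 0.3497] F [ 0.3102  0.1835 -3.6736] w 0.05136358488148961
q [ 1.2321 -0.913   2.2628 -0.5265  1.5661 -0.4573]
R [[-0.8408 -0.0553  0.5385]
 [-0.0553  0.9983  0.0162]
 [-0.5385 -0.0162 -0.8425]]
tool delta cm [-3.3369 -2.1391  2.1432]
```

Emit:
{"op": "jog_arm", "data": {
  "rows": [3, 1.2, -2, -0.8, 0, 3, 1.2, -2, -0.8, 0]
}}

```text
time_s: 38.7
ee_pos: [0.1476, 0.2273, 0.3545]
eef_rot: [-0.067, 2.573, -0.034]
ft_force: [-0.3, -0.1, -4.5]
gripper_width: 0.0511
```

```bash
python3 st.py .3 .1 .33
```

```text
38.7 [0.1476 0.2273 0.3545] F [-0.3434 -0.1228 -4.4603] w 0.05109592604603205
q [ 1.3668 -0.913   2.2538 -0.5606  1.667  -0.35  ]
R [[-0.8418 -0.0411  0.5382]
 [-0.0555  0.9984 -0.0106]
 [-0.5369 -0.0388 -0.8427]]
tool delta cm [-10.803  -13.2439  10.405 ]
```

Emit:
{"op": "jog_arm", "data": {
  "rows": [3, -1.2, 0.4, 0.7, 0, 3, -2.3, 0.8, 1.4, 0, 3, -2.3, 0.8, 1.4, 0, 3, -2.3, 0.8, 1.4, 0, 3, -2.3, 0.8, 1.4, 0, 3, -2.3, 0.8, 1.4, 0, 3, -2.3, 0.8, 1.4, 0, 3, -2.3, 0.8, 1.4, 0, 3, -1.2, 0.4, 0.7, 0]
}}

```text
time_s: 39.83
ee_pos: [0.3578, 0.3057, 0.3652]
eef_rot: [-0.078, 2.563, 0.004]
ft_force: [0.1, -0.5, -3.9]
gripper_width: 0.0514
```

```bash
python3 st.py .664 .018 .27
```

```text
39.825 [0.3578 0.3057 0.3652] F [ 0.1005 -0.4521 -3.8948] w 0.05139819331718129
q [ 0.8122 -0.5418  2.0501 -0.4181  1.2279 -0.7586]
R [[-0.8363 -0.0564  0.5454]
 [-0.0547  0.9983  0.0195]
 [-0.5456 -0.0135 -0.838 ]]
tool delta cm [-18.8426 -30.3174  24.122 ]
```

Emit:
{"op": "jog_arm", "data": {
  "rows": [3, -0.6, -1, 0.8, 0, 3, -0.6, -1, 0.8, 0, 3, -0.6, -1, 0.8, 0, 3, -0.6, -1, 0.8, 0, 3, -0.6, -1, 0.8, 0, 3, -0.6, -1, 0.8, 0, 3, -0.6, -1, 0.8, 0, 3, -0.6, -1, 0.8, 0, 3, -0.6, -1, 0.8, 0, 3, -0.6, -1, 0.8, 0, 3, -0.6, -1, 0.8, 0, 3, -0.6, -1, 0.8, 0]
}}

```text
time_s: 41.32
ee_pos: [0.4706, 0.1918, 0.3299]
eef_rot: [-0.087, 2.556, 0.016]
ft_force: [0.6, 0.2, -4.4]
gripper_width: 0.0515
```

```bash
python3 st.py .664 .018 .27
```

```text
41.325 [0.4706 0.1918 0.3299] F [ 0.6007  0.2106 -4.3841] w 0.051515230529374054
q [ 0.3317 -0.5577  2.1262 -0.1787  1.0142 -1.2564]
R [[-0.8323 -0.0659  0.5504]
 [-0.0592  0.9978  0.03  ]
 [-0.5512 -0.0077 -0.8344]]
tool delta cm [-11.7636 -18.5695  15.1237]
```

Emit:
{"op": "jog_arm", "data": {
  "rows": [3, 1.5, -0.5, -1, 0, 3, 1.5, -0.5, -1, 0, 3, 1.5, -0.5, -1, 0, 3, 1.5, -0.5, -1, 0, 3, 1.5, -0.5, -1, 0, 3, 1.5, -0.5, -1, 0, 3, 1.5, -0.5, -1, 0, 3, 1.5, -0.5, -1, 0, 3, 1.5, -0.5, -1, 0]
}}

```text
time_s: 42.45
ee_pos: [0.3385, 0.1694, 0.3374]
eef_rot: [-0.079, 2.587, -0.023]
ft_force: [-0.3, -0.1, -4.0]
gripper_width: 0.0509
```

```bash
python3 st.py .664 .018 .27
```

```text
42.45 [0.3385 0.1694 0.3374] F [-0.2924 -0.1223 -4.005 ] w 0.05087988197678867
q [ 0.4652 -0.9126  2.2801 -0.2492  1.2785 -1.1549]
R [[-0.8492 -0.0516  0.5256]
 [-0.0609  0.9981 -0.0004]
 [-0.5246 -0.0324 -0.8507]]
tool delta cm [-23.1825 -16.5734  22.8511]
```

Emit:
{"op": "jog_arm", "data": {
  "rows": [3, 1.5, -0.3, -1, 0, 3, 1.5, -0.3, -1, 0]
}}

```text
time_s: 42.7
ee_pos: [0.3164, 0.1803, 0.3437]
eef_rot: [-0.072, 2.597, -0.041]
ft_force: [-0.4, 0.4, -4.0]
gripper_width: 0.0514
```

```bash
python3 st.py .664 .018 .27
```

```text
42.7 [0.3164 0.1803 0.3437] F [-0.3862  0.4154 -3.9727] w 0.05140244608822461
q [ 0.5705 -0.9127  2.2659 -0.3051  1.3356 -1.053 ]
R [[-0.8544 -0.0434  0.5178]
 [-0.0596  0.9981 -0.0148]
 [-0.5162 -0.0435 -0.8554]]
tool delta cm [-24.932  -17.3832  24.5421]
```

Emit:
{"op": "jog_arm", "data": {
  "rows": [3, 1.8, -0.1, -1.2, 0, 3, -0.8, -0.5, 0.8, 0, 3, -1.5, -1, 1.4, 0, 3, -1.5, -1, 1.4, 0, 3, -1.5, -1, 1.4, 0, 3, -1.5, -1, 1.4, 0, 3, -1.5, -1, 1.4, 0, 3, -1.5, -1, 1.4, 0, 3, -1.5, -1, 1.4, 0, 3, -1.5, -1, 1.4, 0]
}}

```text
time_s: 43.95
ee_pos: [0.4793, 0.1157, 0.3255]
eef_rot: [-0.081, 2.581, -0.035]
ft_force: [0.2, -0.4, -4.1]
gripper_width: 0.0509
```

```bash
python3 st.py .664 .018 .26
```

```text
43.95 [0.4793 0.1157 0.3255] F [ 0.1911 -0.3963 -4.0857] w 0.050911349999028
q [ 0.1295 -0.6053  2.1543 -0.0895  1.0396 -1.481 ]
R [[-0.846  -0.051   0.5307]
 [-0.0655  0.9978 -0.0086]
 [-0.5291 -0.042  -0.8475]]
tool delta cm [-11.5188 -10.4116  15.4345]
```

Emit:
{"op": "jog_arm", "data": {
  "rows": [3, 1.7, 0, -1.1, 0, 3, 1.7, 0, -1.1, 0, 3, 1.7, 0, -1.1, 0, 3, 1.7, 0, -1.1, 0, 3, 1.7, 0, -1.1, 0, 3, 1.7, 0, -1.1, 0, 3, 1.7, 0, -1.1, 0]
}}

```text
time_s: 44.82
ee_pos: [0.3619, 0.128, 0.3339]
eef_rot: [-0.074, 2.604, -0.059]
ft_force: [-0.5, -0.2, -3.2]
gripper_width: 0.0514
```

```bash
python3 st.py .664 .018 .26
```

```text
44.825 [0.3619 0.128  0.3339] F [-0.4537 -0.1962 -3.166 ] w 0.05138957064372402
q [ 0.2829 -0.9126  2.2816 -0.1788  1.2647 -1.3349]
R [[-0.8583 -0.041   0.5114]
 [-0.0642  0.9975 -0.0279]
 [-0.509  -0.0568 -0.8589]]
tool delta cm [-21.4652 -11.7872  22.1038]
```

Emit:
{"op": "jog_arm", "data": {
  "rows": [3, 1.7, -1.5, -1.1, 0, 3, 1.7, -1.5, -1.1, 0]
}}

```text
time_s: 45.08
ee_pos: [0.3534, 0.1199, 0.3436]
eef_rot: [-0.07, 2.63, -0.086]
ft_force: [0.0, -0.1, -3.9]
gripper_width: 0.0514
```

```bash
python3 st.py .664 .018 .25
```

```text
45.075 [0.3534 0.1199 0.3436] F [ 0.0204 -0.1131 -3.8979] w 0.05136243414853412
q [ 0.2779 -0.9124  2.2561 -0.1871  1.3192 -1.3441]
R [[-0.8718 -0.0342  0.4887]
 [-0.066   0.9967 -0.0479]
 [-0.4854 -0.074  -0.8711]]
tool delta cm [-21.8578 -10.5249  23.8228]
```

Emit:
{"op": "jog_arm", "data": {
  "rows": [3, -0.8, -0.4, 0.8, 0, 3, -1.5, -0.7, 1.6, 0, 3, -1.5, -0.7, 1.6, 0, 3, -1.5, -0.7, 1.6, 0, 3, -1.5, -0.7, 1.6, 0, 3, -1.5, -0.7, 1.6, 0, 3, -1.5, -0.7, 1.6, 0, 3, -1.5, -0.7, 1.6, 0, 3, -1.5, -0.7, 1.6, 0, 3, -1.5, -0.7, 1.6, 0]
}}

```text
time_s: 46.32
ee_pos: [0.5666, 0.0423, 0.2829]
eef_rot: [-0.055, 2.627, -0.092]
ft_force: [-0.2, 0.4, -2.9]
gripper_width: 0.0514
```

```bash
python3 st.py .664 .018 .25
```

```text
46.325 [0.5666 0.0423 0.2829] F [-0.1728  0.4    -2.9227] w 0.05137496219549642
q [-0.0443 -0.3379  2.0436 -0.0422  0.9205 -1.6406]
R [[-0.8708 -0.0222  0.491 ]
 [-0.0567  0.9969 -0.0553]
 [-0.4883 -0.076  -0.8694]]
tool delta cm [-6.7322 -2.3921  7.7775]
```

```bash
cat > inner2.py <<'E'
from sim import *
q=np.array([-0.0443,-0.3379,2.0436,-0.0422,0.9205,-1.6406])
p0,R=tool(q);print(p0)
z=.33
for az in(-35,-50,-65,-80):
    u=np.array([np.cos(np.radians(az)),np.sin(np.radians(az)),0]);qq=q.copy();pp=.45*u+[0,0,z]
    for f in np.linspace(0,1,11)[1:]:qq=ik(qq,p0+(pp-p0)*f,R)
    T0=R
    for r in(.4,.35,.3,.25):
        qq=ik(qq,r*u+[0,0,z],R);p,T=tool(qq);print(az,r,"got",p.round(3),"dz",(T-R)[:,2].round(3)[:2],qq.round(2))
E
python3 inner2.py
```

```text
[0.5666389  0.04233353 0.28285892]
-35 0.4 got [ 0.337 -0.223  0.332] dz [-0.034 -0.029] [-1.11 -0.8   2.22  0.39  1.43 -2.68]
-35 0.35 got [ 0.305 -0.196  0.333] dz [-0.06  -0.021] [-1.16 -0.91  2.26  0.37  1.53 -2.68]
-35 0.3 got [ 0.282 -0.181  0.337] dz [-0.118  0.029] [-1.18 -0.91  2.23  0.34  1.63 -2.68]
-35 0.25 got [ 0.259 -0.165  0.341] dz [-0.177  0.078] [-1.19 -0.91  2.21  0.31  1.73 -2.68]
-50 0.4 got [ 0.292 -0.288  0.336] dz [-0.129 -0.087] [-1.23 -0.7   2.14  0.3   1.44 -2.68]
-50 0.35 got [ 0.266 -0.248  0.336] dz [-0.139 -0.093] [-1.25 -0.86  2.22  0.29  1.52 -2.68]
-50 0.3 got [ 0.247 -0.22   0.337] dz [-0.174 -0.052] [-1.26 -0.91  2.22  0.27  1.62 -2.68]
-50 0.25 got [ 0.23  -0.198  0.341] dz [-0.223  0.01 ] [-1.26 -0.91  2.2   0.25  1.71 -2.68]
-65 0.4 got [ 0.232 -0.342  0.338] dz [-0.233 -0.122] [-1.34 -0.63  2.08  0.21  1.45 -2.68]
-65 0.35 got [ 0.218 -0.294  0.337] dz [-0.24  -0.127] [-1.35 -0.78  2.16  0.21  1.52 -2.68]
-65 0.3 got [ 0.205 -0.251  0.336] dz [-0.253 -0.115] [-1.34 -0.91  2.22  0.2   1.61 -2.68]
-65 0.25 got [ 0.196 -0.224  0.34 ] dz [-0.287 -0.043] [-1.33 -0.91  2.2   0.18  1.7  -2.68]
-80 0.4 got [ 0.162 -0.379  0.337] dz [-0.342 -0.137] [-1.46 -0.58  2.04  0.13  1.47 -2.68]
-80 0.35 got [ 0.161 -0.327  0.336] dz [-0.346 -0.143] [-1.44 -0.74  2.13  0.12  1.53 -2.68]
-80 0.3 got [ 0.159 -0.274  0.334] dz [-0.348 -0.149] [-1.42 -0.9   2.21  0.11  1.61 -2.68]
-80 0.25 got [ 0.158 -0.241  0.338] dz [-0.365 -0.074] [-1.39 -0.91  2.2   0.1   1.7  -2.68]
```

```bash
cat > outer.py <<'E'
from sim import *
q=np.array([-0.0443,-0.3379,2.0436,-0.0422,0.9205,-1.6406])
p0,R=tool(q);z=.36
for az in(40,55,70):
    u=np.array([np.cos(np.radians(az)),np.sin(np.radians(az)),0]);qq=q.copy();pp=.7*u+[0,0,z]
    for f in np.linspace(0,1,11)[1:]:qq=ik(qq,p0+(pp-p0)*f,R)
    for r in(.75,.8,.85,.9,.95,1.0):
        qq=ik(qq,r*u+[0,0,z],R);p,T=tool(qq);print(az,r,"got",p.round(3),"dz",(T-R)[:,2].round(3)[:2],qq.round(2))
E
python3 outer.py
```

```text
40 0.75 got [0.575 0.482 0.36 ] dz [0. 0.] [ 0.76  0.23  1.35 -0.41  1.23 -0.78]
40 0.8 got [0.613 0.514 0.36 ] dz [0. 0.] [ 0.76  0.36  1.2  -0.41  1.26 -0.79]
40 0.85 got [0.651 0.546 0.36 ] dz [0. 0.] [ 0.75  0.48  1.03 -0.4   1.29 -0.81]
40 0.9 got [0.689 0.579 0.36 ] dz [0. 0.] [ 0.75  0.63  0.84 -0.4   1.34 -0.84]
40 0.95 got [0.728 0.611 0.36 ] dz [0. 0.] [ 0.75  0.79  0.59 -0.39  1.42 -0.87]
40 1.0 got [0.766 0.643 0.36 ] dz [0. 0.] [ 0.74  1.05  0.17 -0.38  1.56 -0.93]
55 0.75 got [0.43  0.614 0.36 ] dz [0. 0.] [ 1.06  0.33  1.23 -0.48  1.38 -0.51]
55 0.8 got [0.459 0.655 0.36 ] dz [-0.  0.] [ 1.05  0.46  1.07 -0.48  1.41 -0.53]
55 0.85 got [0.488 0.696 0.36 ] dz [0. 0.] [ 1.05  0.59  0.88 -0.47  1.45 -0.56]
55 0.9 got [0.516 0.737 0.36 ] dz [-0. -0.] [ 1.04  0.75  0.65 -0.47  1.52 -0.6 ]
55 0.95 got [0.545 0.778 0.36 ] dz [0. 0.] [ 1.04  0.97  0.31 -0.47  1.63 -0.66]
55 1.0 got [0.568 0.807 0.355] dz [0.025 0.044] [ 1.03  1.11  0.09 -0.47  1.64 -0.7 ]
70 0.75 got [0.257 0.705 0.36 ] dz [-0. -0.] [ 1.34  0.44  1.09 -0.51  1.54 -0.28]
70 0.8 got [0.274 0.752 0.36 ] dz [0. 0.] [ 1.33  0.57  0.91 -0.51  1.58 -0.31]
70 0.85 got [0.291 0.799 0.36 ] dz [0. 0.] [ 1.32  0.73  0.69 -0.51  1.64 -0.35]
70 0.9 got [0.308 0.846 0.36 ] dz [0. 0.] [ 1.32  0.93  0.37 -0.52  1.73 -0.41]
70 0.95 got [0.323 0.882 0.356] dz [0.012 0.039] [ 1.31  1.11  0.09 -0.53  1.78 -0.47]
70 1.0 got [0.337 0.91  0.349] dz [0.033 0.112] [ 1.3   1.12  0.09 -0.52  1.69 -0.47]
```

Emit:
{"op": "jog_arm", "data": {
  "rows": [3, -0.5, 4, -0.6, 0, 3, -0.6, 5.4, -0.7, 0, 3, -0.6, 5.4, -0.7, 0, 3, -0.6, 5.4, -0.7, 0, 3, -0.6, 5.4, -0.7, 0, 3, -0.6, 5.4, -0.7, 0, 3, -0.6, 5.4, -0.7, 0, 3, -0.6, 5.4, -0.7, 0, 3, -0.6, 5.4, -0.7, 0, 3, -0.6, 5.4, -0.7, 0, 3, -0.6, 5.4, -0.7, 0, 3, -0.6, 5.4, -0.7, 0]
}}

```text
time_s: 47.82
ee_pos: [0.6006, 0.6852, 0.3223]
eef_rot: [-0.027, 2.638, -0.107]
ft_force: [1.6, -0.1, -3.0]
gripper_width: 0.051
```

```bash
python3 st.py .57 .80 .35
```

```text
47.825 [0.6006 0.6852 0.3223] F [ 1.6134 -0.1298 -3.0068] w 0.050993128846780554
q [ 0.9213  0.7492  0.7222 -0.4453  1.4238 -0.6587]
R [[-0.8767  0.0006  0.481 ]
 [-0.0383  0.9967 -0.0711]
 [-0.4795 -0.0807 -0.8738]]
tool delta cm [ 0.9156 11.2192 -4.7136]
```

Emit:
{"op": "jog_arm", "data": {
  "rows": [3, -1.5, 3.3, 0.5, 0, 3, -1.5, 3.3, 0.5, 0, 3, -1.5, 3.3, 0.5, 0, 3, -1.5, 3.3, 0.5, 0, 3, -1.5, 3.3, 0.5, 0]
}}

```text
time_s: 48.45
ee_pos: [0.6459, 0.785, 0.2791]
eef_rot: [-0.055, 2.611, -0.053]
ft_force: [0.4, 0.0, -2.7]
gripper_width: 0.0517
```

```bash
python3 st.py .57 .80 .35
```

```text
48.45 [0.6459 0.785  0.2791] F [ 0.3537  0.015  -2.7045] w 0.05169660643385141
q [ 0.9452  1.1946  0.0882 -0.44    1.5528 -0.7286]
R [[-0.8622 -0.029   0.5058]
 [-0.0494  0.9984 -0.0271]
 [-0.5042 -0.0484 -0.8622]]
tool delta cm [ 2.8983  1.3715 -9.9912]
```

Emit:
{"op": "jog_arm", "data": {
  "rows": [3, -0.6, 3, -0.6, 0]
}}

```text
time_s: 48.58
ee_pos: [0.6385, 0.7971, 0.2786]
eef_rot: [-0.059, 2.6, -0.032]
ft_force: [0.3, 0.6, -3.9]
gripper_width: 0.0516
```

```bash
python3 st.py .664 .018 .28
```

```text
48.575 [0.6385 0.7971 0.2786] F [ 0.2702  0.6157 -3.8601] w 0.05160446123094656
q [ 0.9589  1.1966  0.0889 -0.4428  1.5372 -0.7142]
R [[-0.8564 -0.0354  0.5151]
 [-0.0482  0.9988 -0.0116]
 [-0.514  -0.0347 -0.8571]]
tool delta cm [  1.5018 -77.912    2.097 ]
```

Emit:
{"op": "jog_arm", "data": {
  "rows": [3, 0.5, -3, 0, 0, 3, 0.2, -5, 0.1, 0, 3, 0.1, -5, 0.1, 0, 3, 0.1, -5, 0.1, 0, 3, 0, -5, 0.1, 0, 3, 0, -5, 0.1, 0, 3, 0, -5, 0.1, 0, 3, 0, -5, 0.1, 0, 3, 0, -5, 0.1, 0, 3, 0, -5, 0.1, 0, 3, 0, -5, 0.1, 0, 3, 0, -5, 0.1, 0]
}}

```text
time_s: 50.08
ee_pos: [0.6705, 0.2386, 0.3316]
eef_rot: [-0.063, 2.519, 0.048]
ft_force: [0.9, 0.4, -4.5]
gripper_width: 0.0509
```

```bash
python3 st.py .664 .018 .26
```

```text
50.075 [0.6705 0.2386 0.3316] F [ 0.8987  0.4214 -4.4679] w 0.05086677819849494
q [ 0.2867 -0.0432  1.7365 -0.1582  0.8416 -1.2655]
R [[-0.8118 -0.0562  0.5813]
 [-0.0342  0.9982  0.0489]
 [-0.583   0.0198 -0.8122]]
tool delta cm [  5.4561 -22.1284   4.3565]
```

Emit:
{"op": "jog_arm", "data": {
  "rows": [3, 1.6, -0.2, -1.1, 0, 3, 2.4, -0.4, -1.7, 0, 3, 2.4, -0.4, -1.7, 0, 3, 2.4, -0.4, -1.7, 0, 3, 2.4, -0.4, -1.7, 0, 3, 2.4, -0.4, -1.7, 0, 3, 2.4, -0.4, -1.7, 0, 3, 2.4, -0.4, -1.7, 0, 3, 2.2, -0.4, -1.6, 0, 3, 1.5, -0.5, -1, 0, 3, 1.5, -0.5, -1, 0, 3, 1.5, -0.5, -1, 0]
}}

```text
time_s: 51.58
ee_pos: [0.3822, 0.1866, 0.3781]
eef_rot: [-0.046, 2.43, 0.067]
ft_force: [-0.3, -0.0, -3.8]
gripper_width: 0.0517
```

```bash
python3 st.py .664 .018 .26
```

```text
51.575 [0.3822 0.1866 0.3781] F [-0.2956 -0.0477 -3.7688] w 0.051679695892612114
q [ 0.4481 -0.913   2.2633 -0.2546  1.1237 -1.1303]
R [[-0.7576 -0.0514  0.6507]
 [-0.0156  0.998   0.0608]
 [-0.6526  0.0359 -0.7569]]
tool delta cm [-13.3815 -18.696   26.255 ]
```

Emit:
{"op": "jog_arm", "data": {
  "rows": [3, 2.6, -1.2, -2.3, 0, 3, 2.6, -1.2, -2.3, 0, 3, 2.6, -1.2, -2.3, 0]
}}

```text
time_s: 51.95
ee_pos: [0.3205, 0.2068, 0.3987]
eef_rot: [-0.017, 2.455, 0.01]
ft_force: [-0.1, -0.1, -3.8]
gripper_width: 0.0518
```

```bash
python3 st.py .664 .018 .26
```

```text
51.95 [0.3205 0.2068 0.3987] F [-0.0551 -0.0968 -3.7556] w 0.05181002846187182
q [ 0.7315 -0.913   2.2152 -0.4434  1.3111 -0.8555]
R [[-0.7735 -0.015   0.6336]
 [-0.0099  0.9999  0.0116]
 [-0.6337  0.0027 -0.7736]]
tool delta cm [-17.5968 -19.434   32.2768]
```

Emit:
{"op": "jog_arm", "data": {
  "rows": [3, 2.4, -4, -0.8, 0, 3, 2.4, -4, -0.8, 0, 3, 2.4, -4, -0.8, 0, 3, 2.4, -4, -0.8, 0]
}}

```text
time_s: 52.45
ee_pos: [0.2838, 0.1779, 0.4014]
eef_rot: [0.035, 2.502, -0.127]
ft_force: [-1.0, -0.4, -2.6]
gripper_width: 0.0514
```

```bash
python3 st.py .664 .018 .26
```

```text
52.45 [0.2838 0.1779 0.4014] F [-0.969  -0.3951 -2.5657] w 0.051366918679165555
q [ 0.8339 -0.9131  2.1939 -0.5319  1.489  -0.7669]
R [[-0.8041  0.0551  0.5919]
 [-0.0054  0.995  -0.0999]
 [-0.5945 -0.0835 -0.7998]]
tool delta cm [-22.0795 -12.6385  35.4175]
```

```bash
cat > in3.py <<'E'
from sim import *
q=np.array([0.8339,-0.9131,2.1939,-0.5319,1.489,-0.7669])
p0,R=tool(q);R=R@rz(np.radians(40))
z=.37
for az in(-10,-25,-40):
    u=np.array([np.cos(np.radians(az)),np.sin(np.radians(az)),0]);qq=q.copy()
    way=[np.array([.45,.1,z]),.48*u+[0,0,z]];a=p0
    for pp in way:
        for f in np.linspace(0,1,9)[1:]:qq=ik(qq,a+(pp-a)*f,R)
        a=pp
    for r in(.44,.4,.36,.32):
        qq=ik(qq,r*u+[0,0,z],R);p,T=tool(qq);print(az,r,"got",p.round(3),"dz",(T-R)[:,2].round(3)[:2],qq.round(2))
E
python3 in3.py
```

```text
-10 0.44 got [ 0.433 -0.076  0.37 ] dz [-0.  0.] [-0.52 -0.89  2.24  0.22  1.18 -1.38]
-10 0.4 got [ 0.411 -0.073  0.373] dz [-0.047  0.009] [-0.53 -0.91  2.23  0.21  1.28 -1.38]
-10 0.36 got [ 0.389 -0.069  0.376] dz [-0.103  0.02 ] [-0.54 -0.91  2.2   0.19  1.37 -1.37]
-10 0.32 got [ 0.367 -0.065  0.381] dz [-0.161  0.032] [-0.54 -0.91  2.17  0.17  1.46 -1.37]
-25 0.44 got [ 0.399 -0.186  0.37 ] dz [-0.  0.] [-0.97 -0.85  2.22  0.46  1.31 -1.83]
-25 0.4 got [ 0.37  -0.175  0.371] dz [-0.02   0.022] [-1.04 -0.91  2.24  0.48  1.42 -1.87]
-25 0.36 got [ 0.346 -0.171  0.374] dz [-0.055  0.069] [-1.12 -0.91  2.22  0.49  1.54 -1.92]
-25 0.32 got [ 0.318 -0.168  0.378] dz [-0.083  0.123] [-1.22 -0.91  2.2   0.51  1.66 -2.01]
-40 0.44 got [ 0.337 -0.283  0.37 ] dz [-0.  0.] [-1.34 -0.73  2.17  0.59  1.45 -2.18]
-40 0.4 got [ 0.306 -0.257  0.37 ] dz [-0.  0.] [-1.44 -0.86  2.23  0.61  1.56 -2.23]
-40 0.36 got [ 0.279 -0.24   0.371] dz [-0.009  0.032] [-1.55 -0.91  2.24  0.62  1.68 -2.29]
-40 0.32 got [ 0.251 -0.229  0.374] dz [-0.019  0.087] [-1.66 -0.91  2.23  0.63  1.81 -2.37]
```

Emit:
{"op": "jog_arm", "data": {
  "rows": [3, -2.1, -1.3, 2.3, 10, 3, -2.3, -0.9, 2.3, 10, 3, -2.4, -0.5, 2.3, 0, 3, -2.4, -0.5, 2.3, 0, 3, -2.4, -0.5, 2.3, 0, 3, -0.8, -3.5, 0, 0, 3, -0.8, -3.5, 0, 0, 3, -0.8, -3.5, 0, 0, 3, -0.8, -3.5, 0, 0, 3, -0.8, -3.5, 0, 0, 3, -0.8, -3.5, 0, 0, 3, -0.8, -3.5, 0, 0]
}}

```text
time_s: 53.95
ee_pos: [0.4154, -0.1565, 0.4074]
eef_rot: [0.466, 2.419, 0.015]
ft_force: [-0.1, -0.5, -3.6]
gripper_width: 0.0515
```

```bash
python3 st.py .33 -.17 .37; python3 - <<'E'
from st import *
print("final delta",100*R.T@(np.array([.664,.018,.25])-s["ee_pos"]))
E
```

```text
53.95 [ 0.4154 -0.1565  0.4074] F [-0.1036 -0.4854 -3.5565] w 0.051528114113184954
q [-0.8556 -0.8708  2.1786  0.4231  1.3002 -2.0477]
R [[-0.7154  0.3265  0.6178]
 [ 0.3341  0.9363 -0.108 ]
 [-0.6137  0.1291 -0.7789]]
tool delta cm [ 7.9506 -4.5371 -2.2159]
53.95 [ 0.4154 -0.1565  0.4074] F [-0.1036 -0.4854 -3.5565] w 0.051528114113184954
q [-0.8556 -0.8708  2.1786  0.4231  1.3002 -2.0477]
R [[-0.7154  0.3265  0.6178]
 [ 0.3341  0.9363 -0.108 ]
 [-0.6137  0.1291 -0.7789]]
final delta [-2.2985 22.4205 25.7348]
```

Emit:
{"op": "jog_arm", "data": {
  "rows": [3, 2.6, -0.3, -1.6, 0, 3, 2.6, -0.3, -1.6, 0, 3, 2.6, -0.3, -1.6, 0, 3, 2.6, -0.3, -1.6, 0]
}}

```text
time_s: 54.45
ee_pos: [0.3548, -0.1829, 0.4149]
eef_rot: [0.469, 2.479, 0.033]
ft_force: [0.5, 0.4, -3.9]
gripper_width: 0.0514
```

```bash
python3 st.py .664 .018 .25
```

```text
54.45 [ 0.3548 -0.1829  0.4149] F [ 0.5154  0.3974 -3.9237] w 0.05141576409420084
q [-1.118  -0.913   2.1598  0.5006  1.5196 -2.2443]
R [[-0.752   0.3237  0.5743]
 [ 0.3387  0.9371 -0.0847]
 [-0.5655  0.1308 -0.8143]]
tool delta cm [-7.1188 26.6811 29.4817]
```

Emit:
{"op": "jog_arm", "data": {
  "rows": [3, 3.4, 2, -2, 0, 3, 3.4, 2, -2, 0, 3, 3.4, 2, -2, 0]
}}

```text
time_s: 54.82
ee_pos: [0.3296, -0.1574, 0.4464]
eef_rot: [0.47, 2.555, 0.076]
ft_force: [-0.1, 0.0, -4.1]
gripper_width: 0.0515
```

```bash
python3 st.py .664 .018 .25
```

```text
54.825 [ 0.3296 -0.1574  0.4464] F [-0.0856  0.0011 -4.0947] w 0.05147844177926934
q [-1.1228 -0.913   2.0748  0.4683  1.6724 -2.2082]
R [[-0.7958  0.3147  0.5174]
 [ 0.3449  0.9378 -0.0398]
 [-0.4977  0.1468 -0.8548]]
tool delta cm [-10.7849  24.091   33.394 ]
```

Emit:
{"op": "jog_arm", "data": {
  "rows": [3, 2.5, 4, -1.5, 0, 3, 2.5, 4, -1.5, 0]
}}

```text
time_s: 55.08
ee_pos: [0.3414, -0.0927, 0.4806]
eef_rot: [0.484, 2.597, 0.083]
ft_force: [1.1, 0.3, -4.5]
gripper_width: 0.0515
```

```bash
python3 st.py .664 .018 .25
```

```text
55.075 [ 0.3414 -0.0927  0.4806] F [ 1.0825  0.2792 -4.5174] w 0.05153313189688927
q [-0.8372 -0.913   1.9946  0.3461  1.6793 -1.9343]
R [[-0.8151  0.3233  0.4808]
 [ 0.3533  0.935  -0.0296]
 [-0.4591  0.1457 -0.8763]]
tool delta cm [-11.7972  17.4214  35.3904]
```

Emit:
{"op": "jog_arm", "data": {
  "rows": [3, -0.9, 1.3, 2.7, 0, 3, -0.9, 1.3, 2.7, 0, 3, -0.9, 1.3, 2.7, 0, 3, -0.9, 1.3, 2.7, 0, 3, -0.9, 1.3, 2.7, 0, 3, -0.9, 1.3, 2.7, 0, 3, -0.9, 1.3, 2.7, 0, 3, -0.9, 1.3, 2.7, 0, 3, -0.9, 1.3, 2.7, 0, 3, -0.9, 1.3, 2.7, 0]
}}

```text
time_s: 56.32
ee_pos: [0.5986, -0.0215, 0.3465]
eef_rot: [0.461, 2.522, 0.031]
ft_force: [-0.4, -0.0, -3.3]
gripper_width: 0.0511
```

```bash
python3 st.py .664 .018 .25
```

```text
56.325 [ 0.5986 -0.0215  0.3465] F [-0.3877 -0.0391 -3.3051] w 0.05111542201714372
q [-0.1798 -0.3347  1.9432  0.0266  0.9558 -1.3981]
R [[-0.7786  0.3182  0.5409]
 [ 0.3314  0.9404 -0.0762]
 [-0.5329  0.12   -0.8376]]
tool delta cm [ 1.3596  4.638  11.3215]
```

```bash
python3 st.py .6634 .0214 .2052
```

```text
56.325 [ 0.5986 -0.0215  0.3465] F [-0.3877 -0.0391 -3.3051] w 0.05111542201714372
q [-0.1798 -0.3347  1.9432  0.0266  0.9558 -1.3981]
R [[-0.7786  0.3182  0.5409]
 [ 0.3314  0.9404 -0.0762]
 [-0.5329  0.12   -0.8376]]
tool delta cm [ 3.9063  4.4013 15.0158]
```

Emit:
{"op": "jog_arm", "data": {
  "rows": [3, 0.4, 0.5, 1.6, 0, 3, 0.4, 0.5, 1.6, 0, 3, 0.4, 0.5, 1.6, 0, 3, 0.4, 0.5, 1.6, 0, 3, 0.4, 0.5, 1.6, 0, 3, 0.4, 0.5, 1.6, 0, 3, 0.4, 0.5, 1.6, 0, 3, 0.2, 0.2, 0.6, 0]
}}

```text
time_s: 57.32
ee_pos: [0.6544, 0.014, 0.2346]
eef_rot: [0.459, 2.514, 0.028]
ft_force: [-0.6, -0.2, -3.2]
gripper_width: 0.0516
```

```bash
python3 - <<'E'
from st import *
z=R[:,2];G=np.array([.7365,.019,.086]);a=np.array([-.515,-.006,.857]);F=G+.1*a
print("target tcp",F-.04*z,"delta",100*R.T@(F-.04*z-s["ee_pos"]),"ang",np.degrees(np.arccos(-z@a/np.linalg.norm(a))))
E
```

```text
57.325 [0.6544 0.014  0.2346] F [-0.5527 -0.2293 -3.2442] w 0.051647048815390006
q [-0.0807 -0.1054  1.9663 -0.0553  0.6966 -1.2583]
R [[-0.7743  0.3182  0.5471]
 [ 0.3301  0.9406 -0.0798]
 [-0.5399  0.1188 -0.8333]]
target tcp [0.6631 0.0216 0.205 ] delta [1.1756 0.636  2.8825] ang 5.423869680839982
```

Emit:
{"op": "jog_arm", "data": {
  "rows": [3, 0.4, 0.2, 1, 0, 3, 0.4, 0.2, 1, 0, 3, 0.3, 0.2, 0.7, 0, 3, 0, 0, 0, 0]
}}

```text
time_s: 57.82
ee_pos: [0.6633, 0.0217, 0.2047]
eef_rot: [0.459, 2.515, 0.028]
ft_force: [0.1, 0.8, -3.8]
gripper_width: 0.0513
```

```bash
cat > fin.py <<'E'
from st import *
z=R[:,2];G=np.array([.7365,.019,.086]);a=np.array([-.515,-.006,.857]);F=G+.1*a
print("delta",100*R.T@(F-.04*z-s["ee_pos"]),"ang",np.degrees(np.arccos(-z@a/np.linalg.norm(a))))
E
python3 fin.py
python3 - <<'E'
from bench import bot
from h import *
d=bot.snapshot("scene");np.savez("scene9.npz",**d);c=d["color"]
cv2.imwrite("pics/scene9.png",cv2.resize(c[180:340,340:540],(800,640))[:600])
E
```

```text
57.825 [0.6633 0.0217 0.2047] F [ 0.1125  0.7613 -3.7772] w 0.05130076818025835
q [-0.0631 -0.0474  1.9713 -0.0761  0.6351 -1.2249]
R [[-0.7745  0.3181  0.5468]
 [ 0.33    0.9406 -0.0798]
 [-0.5397  0.1186 -0.8335]]
delta [-0.0119 -0.0125 -0.0346] ang 5.4130038719199804
```

View pics/scene9.png

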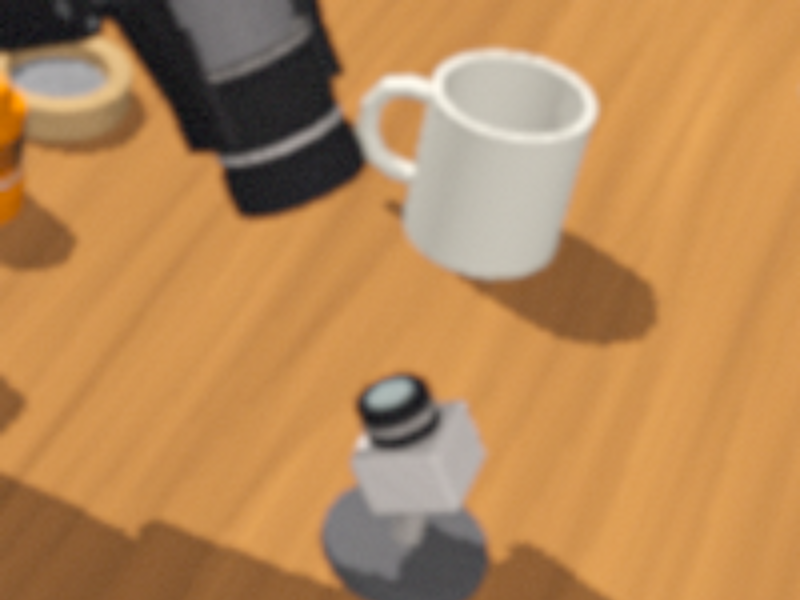

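Emit:
{"op": "jog_arm", "data": {
  "rows": [3, -2.5, -4.4, 0, 0, 3, -2.5, -4.4, 0, 0, 3, 0, 0, 0, 0]
}}

```text
time_s: 58.25
ee_pos: [0.6758, -0.0794, 0.2251]
eef_rot: [0.454, 2.51, 0.027]
ft_force: [-0.8, 0.2, -4.1]
gripper_width: 0.0514
```

```bash
python3 st.py .66 .02 .205; python3 fin.py|tail -1
```

```text
58.25 [ 0.6758 -0.0794  0.2251] F [-0.8301  0.2049 -4.0942] w 0.05143278994659626
q [-0.2667 -0.0408  1.9263  0.1101  0.6716 -1.5453]
R [[-0.7727  0.3146  0.5514]
 [ 0.3266  0.9418 -0.0798]
 [-0.5444  0.1184 -0.8305]]
tool delta cm [5.5597 8.6317 0.0022]
delta [5.3885 8.8732 0.1588] ang 5.551862319433661
```

Emit:
{"op": "jog_arm", "data": {
  "rows": [3, 0.8, 1.3, 0, 0, 3, 0.8, 1.3, 0, 0, 3, 0.8, 1.3, 0, 0, 3, 0.8, 1.3, 0, 0, 3, 0.8, 1.3, 0, 0, 3, 0.7, 1.2, 0.1, 0, 3, 0.5, 0.8, 0.1, 0, 3, 0, 0, 0, 0]
}}

```text
time_s: 59.25
ee_pos: [0.6627, 0.0237, 0.2076]
eef_rot: [0.454, 2.507, 0.029]
ft_force: [0.1, -0.0, -4.1]
gripper_width: 0.0514
```

```bash
python3 fin.py
```

```text
59.25 [0.6627 0.0237 0.2076] F [ 0.1256 -0.0184 -4.1441] w 0.051448613156080875
q [-0.0597 -0.0563  1.9775 -0.0781  0.6288 -1.2233]
R [[-0.7706  0.314   0.5546]
 [ 0.3268  0.9418 -0.0791]
 [-0.5471  0.1202 -0.8284]]
delta [ 0.0732 -0.2334  0.2532] ang 5.626275060199155
```

```bash
python3 - <<'E'
from h import *
from scipy.optimize import least_squares
d=load("scene9.npz");C=cloud(d)
z=np.array([.5468,-.0798,-.8335]);z/=np.linalg.norm(z);F=np.array([.6633,.0217,.2047])+.04*z;a0=-z
P=C.reshape(-1,3);t=(P-F)@a0;r=np.linalg.norm(P-F-np.outer(t,a0),axis=1)
m=(t>.001)&(t<.0165)&(r<.034)&(r>.02);Q=P[m];print("rim pts",m.sum())
m2=(t>.062)&(t<.09)&(r<.031)&(r>.017);Q2=P[m2];print("cap pts",m2.sum())
e=np.linalg.svd(a0[None])[2][1:]
def f(x):
    a=a0+x[2]*e[0]+x[3]*e[1];a/=np.linalg.norm(a);c=F+x[0]*e[0]+x[1]*e[1]
    g=lambda X,R:np.linalg.norm(X-c-np.outer((X-c)@a,a),axis=1)-R
    return np.r_[g(Q,.028),g(Q2,.024)]
s=least_squares(f,np.zeros(4),loss="soft_l1",f_scale=.001);x=s.x
a=a0+x[2]*e[0]+x[3]*e[1];a/=np.linalg.norm(a);c=F+x[0]*e[0]+x[1]*e[1]
A=np.array([-.515,-.006,.857]);A/=np.linalg.norm(A)
print("axis",a.round(4),"front c - F mm",((c-F)*1000).round(1),"ang to cam",np.degrees(np.arccos(a@A)),np.abs(s.fun).mean())
# front end extent
m=(r<.03)&(t>-.02)&(t<.03);print("t low",np.percentile(t[m],[0.5,2,5]))
E
```

```text
rim pts 341
cap pts 593
axis [-0.559   0.0886  0.8244] front c - F mm [-0.5 -1.1 -0.2] ang to cam 6.26671496118621 0.0015148271751963982
t low [0.00103601 0.00173542 0.00267661]
```

Emit:
{"op": "jog_arm", "data": {
  "rows": [3, 0.1, -0.2, 0.2, 0, 3, 0, 0, 0, 0, 3, 0, 0, 0, 0]
}}

```text
time_s: 59.62
ee_pos: [0.6627, 0.021, 0.2055]
eef_rot: [0.454, 2.506, 0.028]
ft_force: [0.3, 0.6, -3.2]
gripper_width: 0.0514
```

```bash
python3 fin.py
```

```text
59.625 [0.6627 0.021  0.2055] F [ 0.3236  0.6046 -3.2113] w 0.05141261616726984
q [-0.0651 -0.0547  1.9805 -0.0748  0.6232 -1.2296]
R [[-0.77    0.3147  0.555 ]
 [ 0.3273  0.9416 -0.0799]
 [-0.5477  0.1201 -0.828 ]]
delta [0.0461 0.0564 0.055 ] ang 5.679520444162394
```

```bash
python3 - <<'E'
from bench import bot
print(bot.hand_in())
E
```

```text
the job is handed in; nothing more can be done
None
```

I finished with the capped lens held over the inspection camera, but it is tilted about 5.7° off square. I handed in at 59.6 s of the 64 s allowed. If "square" needs to be within about 5°, this attempt likely fails.

**Cap:** I pushed it on with the lens still in its cradle. The push stopped at about 24 N at the expected height. The picture then showed the cap's top at z ≈ 0.102 m, which matches fully home, and it was centred to about 1 mm. The cap was still on in the last picture, taken at about 57.8 s.

**Lens position:** I gripped the barrel and lifted the lens out. At hand-in the gripper was within about 1 mm of the target that puts the front glass 10 cm along the camera's line of sight. A fit to the last picture, taken shortly before the final small adjustments, put the front centre about 1 mm from where I expected. The arm was still, the grip width was 51 mm and the lens weight showed on the wrist force.

**Squareness (failed check):** The robot's own pose says 5.7° off the camera axis, mostly sideways. A rougher picture fit, taken at about 57.8 s, said 6.3°. The moves have no tilt command, so I tilted the tool by pushing it against its reach limits. Moves, especially fast ones, kept changing that tilt. It came within about 1.5° partway through, but later corrections made it worse and I ran out of time to fix it.

**Joint limits:** Pushing against the limits put joint 2 at −0.913 rad (listed −0.91) and joint 3 at 0.088 rad (listed 0.09). Both are about 0.003 rad or less past the rounded figures, and I can't tell whether that counts as passing the range.

**Other objects:** I saw no sign of touching the camera or the other things on the desk, though I did not check each of them at the end.

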